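# Tuck the test cards under the spring arm

### The job

First lift the sample jar off the loading deck of the card holder and stand it upright in the middle of the round cork mat. Then file every test card that lies on the desk in the holder: slide each one flat and lengthwise under the sprung blue arm, on top of those already there, fully home against the two end posts, so that the arm holds the whole pile down. Do not knock over the small dropper bottle.

Things in the scene. Friction and masses are not known exactly. Their poses are not given: they have to be found in the camera images.
- holder: card holder fixed to the desk: grey base plate (loading deck), 262 long (x) x 90 wide (y) x 12 high, from x = -141 (open loading end) to +121 (hinge end); +x is the loading direction, z up; origin on the desk under the plate's middle line. Before x = -20 the deck is flat and open at both sides, but for the arm's ramp above. Hinge block x = +83 to +117, 40 above the deck
- home (a point): where the centre of a fully loaded card's underside lies: on the deck top (12 above the desk), x = -16 in the holder's frame, middle line; axes as the holder's. The first card lies at its height, each next 8 higher. A card fully home reaches from 36 before it to 36 beyond it, against the stop
- spring_arm (a joint): blue sprung arm hinged over the middle line, 100 beyond the holder's origin, 24 above the deck; 0 = down on its stop (foot 3 above the deck), grows as the foot rises, to 0.7 rad at most; about 0.08 rad per card in the pile. The foot presses down with 2 to 4 N and falls back by itself when let go
- foot (a point): lowest point of the slick blue foot at the arm's free end, moves with the arm; when down 12 beyond home in the loading direction. From it a blue ramp 14 wide rises towards the loading end at 27 degrees, its tip 18 higher than the foot and 33 before it: a card slid in at pile height meets the ramp and lifts the arm by itself. Axes as the arm's
- stop (a point): middle of the stop, on the deck top, 36 beyond home: faces of two steel corner posts 62 tall, each 6 to 19 off the middle line (the arm passes between). Their side guides are 30 apart inside, reach back towards the loading end for 27, then flare for 12 more to 42 apart
- jar: white screw-lid sample jar, 68 diameter (lid 74), 87 tall, 0.22 kg, upright; at the start it stands on the loading deck before the arm; origin: centre of its underside
- mat: round brown cork mat, 100 diameter, 2.5 high, thin black rim, fixed on the desk; origin: centre of its underside
- card_a: card a; flat white plastic test card, 72 long (its y axis) x 21 wide (x) x 8 to 9 thick (z up), 30 g, the two ends are equivalent; origin: centre of its underside. Absent (None) in some runs
- card_b: card b; flat white plastic test card, 72 long (its y axis) x 21 wide (x) x 8 to 9 thick (z up), 30 g, the two ends are equivalent; origin: centre of its underside. Absent (None) in some runs
- card_c: card c; flat white plastic test card, 72 long (its y axis) x 21 wide (x) x 8 to 9 thick (z up), 30 g, the two ends are equivalent; origin: centre of its underside. Absent (None) in some runs
- card_d: card d; flat white plastic test card, 72 long (its y axis) x 21 wide (x) x 8 to 9 thick (z up), 30 g, the two ends are equivalent; origin: centre of its underside. Absent (None) in some runs
- card_e: card e; flat white plastic test card, 72 long (its y axis) x 21 wide (x) x 8 to 9 thick (z up), 30 g, the two ends are equivalent; origin: centre of its underside. Absent (None) in some runs
- card_f: card f; flat white plastic test card, 72 long (its y axis) x 21 wide (x) x 8 to 9 thick (z up), 30 g, the two ends are equivalent; origin: centre of its underside. Absent (None) in some runs
- bottle: small dropper bottle (bystander), white with a tan label, 28 diameter, 68 tall, stands loose behind the cards; origin: centre of its underside
Not all that is in view belongs to the job. What is shaped like the card_e but turquoise is not meant.

How it is judged:
By the outcome, as a careful person would: the job done as asked, in the order asked, and still so for the second after the job is handed in, with the robot touching nothing.
Of card_a, card_b, card_c, card_d, card_e, card_f only 4 to 6 are there at a start; the rules pass over those that are not, and their reading is None.
At some moment in a run one of card_a, card_b, card_c, card_d, card_e, card_f, jar may be knocked a few centimetres aside while the robot is not near it.
Once in a run the grip may slacken for a moment while it holds something.
It also fails if it takes over 210 s, if anything falls off the work surface, if the arm or the gripper's body presses on something with over 40 N, if the wrist force passes 120 N, or if a joint passes its speed limit or range.

### The arm

A 7-joint arm with a two-finger parallel gripper is mounted at the origin on a cart in front of the work surface, level with it; the furniture and walls round the work are solid. World frame = base frame: x ahead of the robot, y to its left, z up, the work surface at z = 0. Lengths are in m, angles in rad, forces in N, time in s.
With the tool pointing down it reaches from about 0.35 to 0.9 m from the base axis. Payload 19.9 kg.
Tool frame: the origin (TCP) lies on the mounting face of the last link; the fingertips stand 199 mm ahead of it and the grasp point (between the pads) lies 180 mm ahead of it; z points along the fingers, y is the direction in which the jaws open and shut (so a half turn about z gives the same grasp; the last joint's range is limited). The gripper opens to 94 mm and grips with 3 to 60 N. Pads are 16 mm wide; open, the fingers measure 119 mm over their backs; the gripper's body (75 mm by 177 mm) begins 78 mm behind the grasp point.
Start: joints at [-1.145, 0.417, -0.01, 1.614, 0.005, 1.111, -0.053], TCP at [0.282, 0.558, 0.405] pointing down, gripper open.
Joint ranges: [-2.81, 2.81], [-0.39, 2.02], [-1.27, 1.25], [0.06, 2.57], [-1.19, 4.33], [0.19, 2], [-2.82, 2.82]. Speed limits (rad/s): [1.89, 1.89, 2.39, 2.39, 3.01, 3.01, 3.01].

### API

Orientations are given as a unit quaternion [x, y, z, w].
In Python, from workcell import env, read_camera, camera_params, finder gives the robot as it stands. The module is installed in compiled form; this text tells all that it offers.
- The arm moves only by the shell command python3 -m jog 'ROWS' [OPENING] [FORCE]. ROWS is JSON, a list of rows, each a list of 6 numbers: the shift along the tool's x, y, z as a fraction of full scale, then the turn, a rotation vector about the tool's x, y, z as a fraction of full scale. A call has 1 to 8 rows; each row is the pose to reach, as a shift and turn from the pose measured when the call began, along the tool's axes at that moment; what a row does not reach only later rows make up. Full scale, the value 1, is 0.6 m for a shift and 1.5 rad for a turn. A row lasts 1/10 s, in which the tool goes at most 50 mm and 8.59 degrees, less where a joint would pass 70% of its speed; a pose out of reach is approached as far as the arm can. A call with a number of a shift or a turn outside -1 to 1 is refused whole. A call with a gripper value outside its range is refused whole. OPENING is the opening, from 0 (shut) to 1 (fully open), set as the call begins (- or left out, the last holds). The fingers move at their own pace and stop on an object; FORCE is the grip in N (left out, the last holds). Time passes only in rows, so rows that repeat a pose let the fingers close. It gives the time, the measured TCP pose, the force and the opening at its end, in the units of the state.
- env.read_state(): the state, without advancing time (a new reading comes with each control period).
- read_camera(name): name is "side" or "top" or "wrist"; returns (picture, depth): 420x560x3 uint8, blue, green, red; 420x560 float32, m along the optical axis (not along the pixel's ray), 0 where there is no reading.
- camera_params(name): a dict with "K" (3x3 intrinsics, pixels), "rvec" (rotation vector, rad) and "tvec" (3), from world to camera coordinates, as OpenCV has them; the wrist camera has in their place "tool_from_camera" (4x4, takes a point from camera to tool coordinates, whose origin is the TCP and whose axes are the flange's). Camera axes: x right, y down, z forward; pixel columns grow to the right and rows downward; lengths in m; the calibration is good to about 2 mm. The wrist camera is an equidistant fisheye: a pixel r from the principal point sees the ray r / f radians off the axis. A picture is of the moment at which its call begins: read the wrist's pose just before it. camera_params takes no time and is no camera call.
- env.close_job(): hands the job in, once; it reports no verdict.
Trained networks look in the newest picture that a camera, given by its name, has taken for a name from the list of things; names that differ only in an ending like _2 or _b are one class to them, and where a whole thing is asked for, a point or a joint stands for the part that bears it (a point fixed in the world has none). Each returns a list of dicts, best first, with "score" (0 to 1); they miss things now and then, are a little off and sometimes report something else, mostly with a low value. They report only what shows in the picture. A call takes as long as a camera call. They do not tell look-alikes from the thing itself.
- finder.find_in(camera, query): "pixel" ([column, row] in pixels, amid what is visible of it).
- finder.cut_out(camera, query): "region" (420x560 bool, what is visible of it) and "pixel" ([column, row] in pixels, amid what is visible of it).
- finder.landmark_of(camera, query): "pixel" ([column, row] in pixels: a listed point, or the origin of a listed thing).
The state is a dict: "time_s": time; "joint_positions": joint angles; "joint_velocities": joint speeds; "effort": joint torques, N m; "tcp_pos": TCP position; "eef_rot": TCP orientation; "contact_force": force on the tool from outside, world axes, zero at the start; "wrist_torque": the same for the moment, N m; "opening": finger opening in m.
Only numpy, scipy, OpenCV 4.12 (cv2) and the standard library are available. Lean on these libraries where they do the work, as an engineer would, in place of code of your own. Each camera call takes 0.05 s, during which the arm holds its last target.

## Working session

There is one attempt and no reset: what is moved stays moved. The work goes in short steps, Python scripts to look and compute and a shell command to move; the robot and the scene stay as the last step left them, time stands still between calls to the robot, and variables do not carry over. Pictures are saved under pics/ and viewed, and the job is handed in when it is done.

```bash
mkdir -p pics; ls; python3 - <<'E'
from workcell import env, read_camera, camera_params, finder
import cv2, numpy as np
s=env.read_state(); print(s)
for n in ["side","top","wrist"]:
    p,d=read_camera(n); cv2.imwrite(f"pics/{n}0.png",p); np.save(f"pics/{n}0.npy",d)
    print(n,{k:np.round(v,4).tolist() for k,v in camera_params(n).items()})
E
```

```text
pics
{'time_s': 0.0, 'joint_positions': array([-1.14449974,  0.41795802, -0.01028793,  1.61417836,  0.00470912,
        1.11070676, -0.05299276]), 'joint_velocities': array([-0.00145666, -0.00093822, -0.0007148 , -0.00084334,  0.00194612,
       -0.00059715, -0.00092763]), 'effort': array([ 1.66228133e-04, -8.51258469e+01,  6.38663974e-01, -4.25984502e+01,
       -4.88604326e-02,  1.86906155e-02,  1.06499010e-04]), 'tcp_pos': array([0.28176602, 0.55772601, 0.40403342]), 'eef_rot': array([ 2.31768564e-01,  9.72770762e-01, -6.06946281e-04, -9.01196771e-05]), 'contact_force': array([-0.49421178, -0.50016798, -0.54316796]), 'wrist_torque': array([-0.03343056, -0.05728969, -0.01450431]), 'opening': 0.09412831841455058}
side {'K': [[451.2564, 0.0, 281.8923], [0.0, 451.2564, 210.3185], [0.0, 0.0, 1.0]], 'rvec': [2.3975, -0.4701, 0.1691], 'tvec': [-0.5552, 0.1708, 1.1301]}
top {'K': [[470.5206, 0.0, 287.2655], [0.0, 470.5206, 213.7759], [0.0, 0.0, 1.0]], 'rvec': [2.2352, -2.1721, 0.0597], 'tvec': [-0.0975, 0.5894, 1.284]}
wrist {'K': [[325.1923, 0.0, 280.4344], [0.0, 325.1923, 213.1901], [0.0, 0.0, 1.0]], 'tool_from_camera': [[0.0001, -0.9579, -0.287, 0.0841], [1.0, 0.0, 0.0001, 0.0005], [-0.0001, -0.287, 0.9579, 0.0195], [0.0, 0.0, 0.0, 1.0]]}
```

View pics/top0.png

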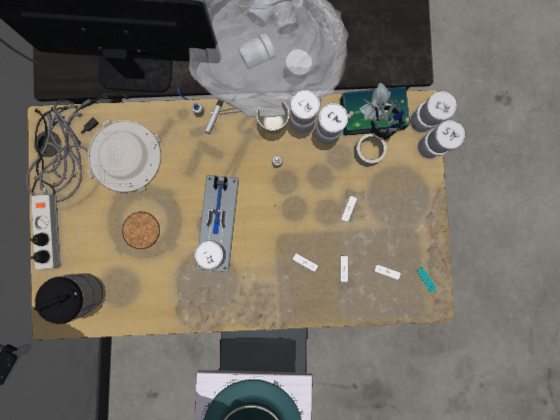

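View pics/side0.png

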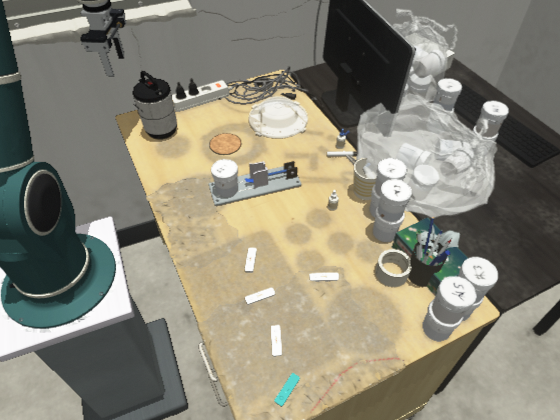

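View pics/wrist0.png

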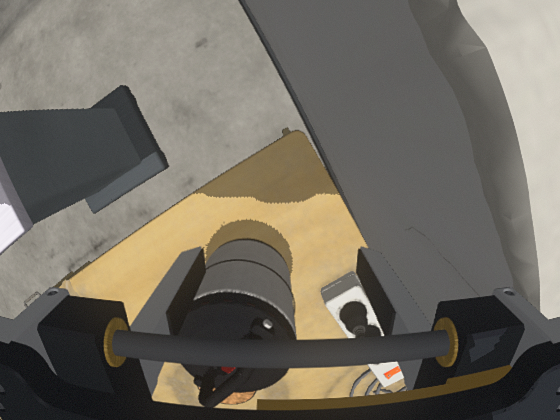

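```bash
cat > h.py <<'E'
from workcell import env, read_camera, camera_params, finder
import cv2, numpy as np
from scipy.spatial.transform import Rotation as R
def ray(cam,px):
    c=camera_params(cam); Rm=cv2.Rodrigues(np.array(c["rvec"]))[0]; t=np.array(c["tvec"]).ravel()
    K=np.array(c["K"]); d=np.linalg.inv(K)@np.array([px[0],px[1],1.0])
    return -Rm.T@t, Rm.T@d
def onplane(cam,px,z):
    o,d=ray(cam,px); return o+d*(z-o[2])/d[2]
def wray(px,s):
    c=camera_params("wrist");K=np.array(c["K"]);T=np.array(c["tool_from_camera"])
    v=np.array([px[0]-K[0,2],px[1]-K[1,2]]);r=np.linalg.norm(v);th=r/K[0,0]
    d=np.array([*(v/max(r,1e-9)*np.sin(th)),np.cos(th)])
    Rt=R.from_quat(s["eef_rot"]).as_matrix()
    return Rt@T[:3,3]+s["tcp_pos"], Rt@T[:3,:3]@d
def wplane(px,z,s):
    o,d=wray(px,s); return o+d*(z-o[2])/d[2]
def proj(cam,P):
    c=camera_params(cam); return cv2.projectPoints(np.array(P,float).reshape(-1,1,3),np.array(c["rvec"]),np.array(c["tvec"]),np.array(c["K"]),None)[0].reshape(-1,2)
def cloud(cam,depth):
    c=camera_params(cam);Rm=cv2.Rodrigues(np.array(c["rvec"]))[0]; t=np.array(c["tvec"]).ravel();K=np.array(c["K"])
    v,u=np.mgrid[:420,:560]; p=np.stack([(u-K[0,2])/K[0,0]*depth,(v-K[1,2])/K[1,1]*depth,depth],-1)
    return (p-t)@Rm
def delta(pos,yaw=None,quat=None):
    """rows numbers: to go to TCP world pos with tool down and tool-y axis at world yaw (mod pi)"""
    s=env.read_state(); R0=R.from_quat(s["eef_rot"])
    sh=R0.inv().apply(np.array(pos)-s["tcp_pos"])/0.6
    if yaw is None: R1=R0
    else:
        best=None
        for k in (0,np.pi,-np.pi):
            y=np.array([np.cos(yaw+k),np.sin(yaw+k),0]);z=np.array([0,0,-1.]);x=np.cross(y,z)
            Rc=R.from_matrix(np.stack([x,y,z],1))
            rv=(R0.inv()*Rc).as_rotvec()
            if best is None or np.linalg.norm(rv)<np.linalg.norm(best): best=rv
        return np.round(sh,4),np.round(best/1.5,4)
    return np.round(sh,4)
def st():
    s=env.read_state(); Rm=R.from_quat(s["eef_rot"]).as_matrix()
    print("t",round(s["time_s"],2),"tcp",np.round(s["tcp_pos"],4),"yaw_y",round(np.degrees(np.arctan2(Rm[1,1],Rm[0,1])),2),"z",np.round(Rm[:,2],3),"F",np.round(s["contact_force"],1),"op",round(s["opening"],4),"j",np.round(s["joint_positions"],2))
    return s
E
python3 - <<'E'
from h import *
p=cv2.imread("pics/top0.png");d=np.load("pics/top0.npy");C=cloud("top",d)
for n,px in dict(c1=(305,262),c2=(344,268),c3=(388,272),c4=(349,208),turq=(427,279),jar=(209,255),mat=(141,230),bottle=(277,160),desk=(250,180)).items():
    print(n,np.round(C[px[1],px[0]],4))
# white cards: segment
hsv=cv2.cvtColor(p,cv2.COLOR_BGR2HSV)
m=((hsv[...,2]>200)&(hsv[...,1]<50)).astype(np.uint8)
n,l,stt,cc=cv2.connectedComponentsWithStats(m)
for i in range(1,n):
    if 60<stt[i,4]<400:
        q=cc[i]
        v,u=np.nonzero(l==i); P=np.array([onplane("top",(a,b),0.0085) for a,b in zip(u,v)])[:,:2]
        r=cv2.minAreaRect((P*1000).astype(np.float32)); w,V=np.linalg.eigh(np.cov(P.T)); ax=V[:,1]
        print(np.round(q),stt[i,4],np.round(P.mean(0),4),"axis deg",round(np.degrees(np.arctan2(ax[1],ax[0]))%180,1),np.round(r[1]))
print("deck corners")
for px in [(207,176),(238,179),(229,271),(196,268)]: print(np.round(onplane("top",px,0.012),4),np.round(C[px[1],px[0]],4))
big=cv2.resize(p[165:285,180:260],None,fx=6,fy=6,interpolation=cv2.INTER_CUBIC)
cv2.imwrite("pics/hold0.png",big[:, :])
big=cv2.resize(p[190:300,280:440],None,fx=5,fy=5,interpolation=cv2.INTER_CUBIC)
cv2.imwrite("pics/cards0.png",big)
for q in ["holder","jar","mat","card_a","foot","stop","home","bottle"]:
    for k in ["top","side"]:
        try: print(q,k,[(np.round(r["pixel"]).tolist(),round(r["score"],2)) for r in finder.landmark_of(k,q)][:7])
        except Exception as e: print(q,k,e)
E
```

```text
c1 [ 0.4603 -0.1335  0.0042]
c2 [ 0.4473 -0.2408  0.0122]
c3 [ 0.4395 -0.3629  0.0095]
c4 [ 0.6129 -0.2508  0.0122]
turq [ 0.4231 -0.4716  0.0076]
jar [0.4767 0.1177 0.0981]
mat [0.5358 0.3225 0.0032]
bottle [ 0.7323 -0.0487  0.0635]
desk [0.6835 0.0258 0.0033]
[441. 104.] 399 [ 0.9123 -0.5041] axis deg 131.2 [70. 73.]
[273. 122.] 187 [ 0.846  -0.0339] axis deg 94.0 [35. 46.]
[349. 208.] 169 [ 0.6125 -0.2509] axis deg 159.6 [19. 70.]
[305. 262.] 164 [ 0.4604 -0.1328] axis deg 62.7 [69. 18.]
[344. 268.] 170 [ 0.4469 -0.2412] axis deg 1.6 [66. 17.]
[387. 272.] 165 [ 0.4407 -0.3611] axis deg 71.9 [69. 19.]
deck corners
[0.6901 0.1443 0.012 ] [0.6906 0.1449 0.0083]
[0.6844 0.0584 0.012 ] [0.6845 0.0585 0.0105]
[0.4304 0.0747 0.012 ] [0.43   0.0752 0.0073]
[0.4361 0.1653 0.012 ] [0.4355 0.1667 0.0043]
holder top [([218.0, 219.0], 0.6)]
holder side [([258.0, 183.0], 0.56)]
jar top [([212.0, 254.0], 0.85)]
jar side [([227.0, 188.0], 0.61)]
mat top [([140.0, 230.0], 0.67)]
mat side [([224.0, 146.0], 0.86)]
card_a top [([347.0, 210.0], 0.57), ([424.0, 281.0], 0.57), ([343.0, 267.0], 0.53), ([304.0, 261.0], 0.45), ([387.0, 269.0], 0.45)]
card_a side [([277.0, 338.0], 0.84), ([285.0, 394.0], 0.83), ([261.0, 294.0], 0.63), ([248.0, 259.0], 0.63), ([325.0, 279.0], 0.62)]
foot top [([216.0, 219.0], 0.65)]
foot side [([257.0, 180.0], 0.62)]
stop top [([217.0, 214.0], 0.75)]
stop side [([265.0, 181.0], 0.67)]
home top [([216.0, 218.0], 0.75), ([214.0, 226.0], 0.58)]
home side [([252.0, 182.0], 0.84)]
bottle top [([278.0, 165.0], 0.64)]
bottle side [([332.0, 210.0], 0.43)]
```

View pics/hold0.png

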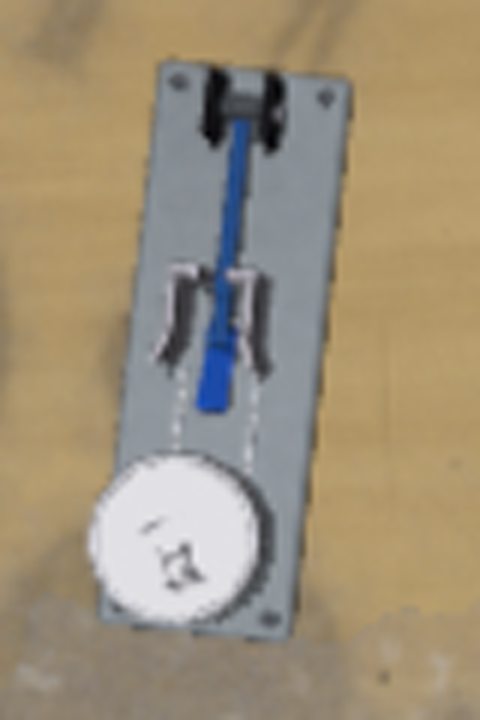

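View pics/cards0.png

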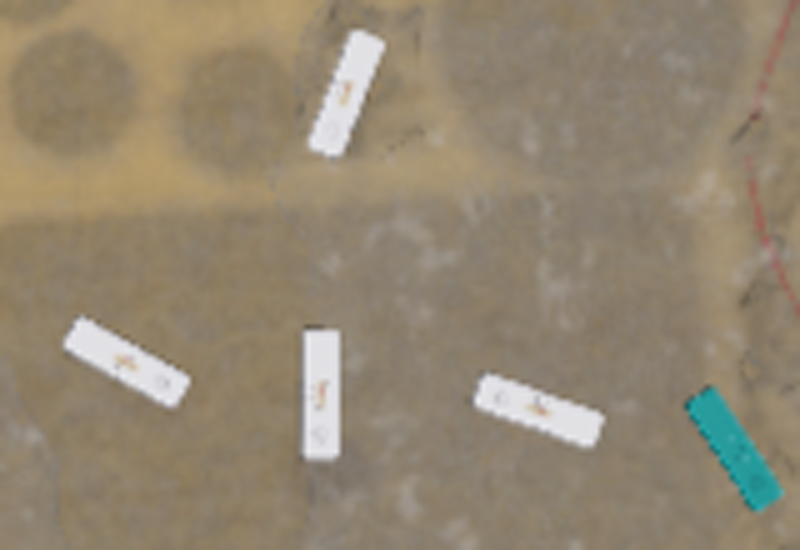

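```bash
python3 - <<'E'
from h import *
p=cv2.imread("pics/top0.png");d=np.load("pics/top0.npy");C=cloud("top",d)
m=((C[...,2]>0.088)&(C[...,2]<0.11)).astype(np.uint8); m[:230]=0;m[:,:185]=0;m[:,240:]=0
v,u=np.nonzero(m);P=np.array([onplane("top",(a,b),0.099) for a,b in zip(u,v)])[:,:2]
c,r=cv2.minEnclosingCircle((P*1000).astype(np.float32));print("jar depth mask",c,r,np.median(C[m>0][:,2]),P.mean(0))
hsv=cv2.cvtColor(p,cv2.COLOR_BGR2HSV)
r=finder.cut_out("top","jar"); 
for q in r[:2]:
    v,u=np.nonzero(q["region"]);P=np.array([onplane("top",(a,b),0.099) for a,b in zip(u,v)])[:,:2]
    print("cut",q["score"],q["pixel"],P.mean(0),cv2.minEnclosingCircle((P*1000).astype(np.float32)),len(u))
# mat
r=finder.cut_out("top","mat")[0]; v,u=np.nonzero(r["region"]);P=np.array([onplane("top",(a,b),0.0025) for a,b in zip(u,v)])[:,:2]
print("mat",P.mean(0),cv2.minEnclosingCircle((P*1000).astype(np.float32)),len(u))
# mat by colour
mm=((hsv[...,0]<18)&(hsv[...,1]>110)).astype(np.uint8);mm[:205]=0;mm[256:]=0;mm[:,:115]=0;mm[:,168:]=0
n,l,s,cc=cv2.connectedComponentsWithStats(mm);i=1+np.argmax(s[1:,4]);print(s[i],np.round(onplane("top",cc[i],0.0025),4))
# holder fit
g=((hsv[...,1]<60)).astype(np.uint8);g[:170]=0;g[280:]=0;g[:,:185]=0;g[:,250:]=0
L=[];Rr=[]
for row in range(182,232):
    xs=np.nonzero(g[row])[0]
    if len(xs): L.append(onplane("top",(xs.min()-.5,row),.012)[:2]);Rr.append(onplane("top",(xs.max()+.5,row),.012)[:2])
for E in (L,Rr):
    f=cv2.fitLine((np.array(E)*1000).astype(np.float32),cv2.DIST_HUBER,0,.01,.01).ravel();print(f,np.degrees(np.arctan2(f[1],f[0])))
st()
E
```

```text
jar depth mask (290.2955322265625, 87.02812194824219) 227.64285278320312 0.09729394116950082 [0.462787   0.11485292]
cut 0.59 [205.0, 252.8] [0.47985699 0.11668093] ((479.6651306152344, 115.49502563476562), 38.7687873840332) 662
mat [0.53726178 0.32388227] ((536.4970703125, 324.3553466796875), 51.80305099487305) 1072
[ 123  212   36   37 1021] [0.5356 0.3242 0.0025]
[ 9.9576193e-01 -9.1968112e-02  6.0467822e+02  1.5416920e+02] -5.2768407
[ 9.9705297e-01 -7.6715887e-02  6.0789130e+02  6.3828983e+01] -4.3998194
t 1.05 tcp [0.2818 0.5579 0.4046] yaw_y 63.2 z [-0. -0. -1.] F [ 0.1 -0.1  0.5] op 0.0938 j [-1.14  0.42 -0.01  1.61  0.    1.11 -0.05]
```

```bash
python3 - <<'E'
from h import *
print(delta((0.478,0.1165,0.40),np.radians(85.2)))
E
```

```text
(array([-0.6236, -0.5091,  0.0078]), array([-0.   ,  0.   , -0.256]))
```

```bash
python3 -m jog '[[-0.6236,-0.5091,0.0078,0,0,-0.256],[-0.6236,-0.5091,0.0078,0,0,-0.256],[-0.6236,-0.5091,0.0078,0,0,-0.256],[-0.6236,-0.5091,0.0078,0,0,-0.256],[-0.6236,-0.5091,0.0078,0,0,-0.256],[-0.6236,-0.5091,0.0078,0,0,-0.256],[-0.6236,-0.5091,0.0078,0,0,-0.256],[-0.6236,-0.5091,0.0078,0,0,-0.256]]' 1
python3 - <<'E'
from h import *
st()
print(delta((0.478,0.1165,0.40),np.radians(85.2)))
E
```

```text
time_s: 1.85
tcp_pos: [0.4442, 0.1916, 0.4011]
eef_rot: [0.042, 0.999, 0.0, 0.0]
contact_force: [1.0, 0.7, -0.1]
opening: 0.0937
t 1.85 tcp [0.4442 0.1916 0.4011] yaw_y 85.2 z [ 0.001  0.    -1.   ] F [ 1.   0.7 -0.1] op 0.0937 j [-0.58  0.17  0.12  1.96 -0.02  1.01  1.04]
(array([-0.0666, -0.1199,  0.0018]), array([0.0003, 0.0004, 0.    ]))
```

```bash
python3 -m jog '[[-0.0666,-0.1199,0.0018,0,0,0],[-0.0666,-0.1199,0.0018,0,0,0],[-0.0666,-0.1199,0.0018,0,0,0],[-0.0666,-0.1199,0.0018,0,0,0]]' 1
python3 - <<'E'
from h import *
s=st(); p,d=read_camera("wrist"); cv2.imwrite("pics/w1.png",p)
print([(r["pixel"],r["score"]) for r in finder.landmark_of("wrist","jar")])
E
```

```text
time_s: 2.25
tcp_pos: [0.4781, 0.1162, 0.4001]
eef_rot: [0.042, 0.999, 0.0, 0.0]
contact_force: [-0.3, 0.5, -0.2]
opening: 0.0942
t 2.25 tcp [0.4781 0.1162 0.4001] yaw_y 85.13 z [ 0.001  0.001 -1.   ] F [-0.3  0.5 -0.2] op 0.0942 j [-0.47  0.18  0.19  1.95 -0.04  1.01  1.22]
[([284.1, 189.4], 0.94)]
```

View pics/w1.png

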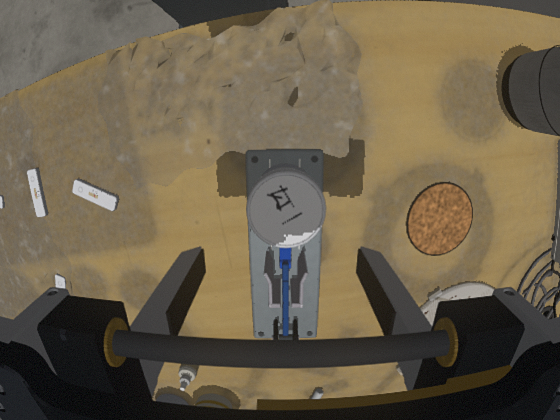

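```bash
python3 - <<'E'
from h import *
s=st(); 
for e in [(247.5,209),(326.5,209),(287,170),(287,247),(287,208.5)]: print(np.round(wplane(e,.099,s),4))
print("mat",[np.round(wplane(e,.0025,s),4) for e in [(440,218),(407,218),(473,218)]])
print("plate corners",[np.round(wplane(e,.012,s),4) for e in [(246.5,150),(323.5,150),(253.5,338),(318,338)]])
E
```

```text
t 2.35 tcp [0.4777 0.1175 0.4   ] yaw_y 85.28 z [ 0.001  0.001 -1.   ] F [-0.1  0.2  0.8] op 0.0938 j [-0.47  0.18  0.19  1.95 -0.04  1.01  1.22]
[0.472  0.0888 0.099 ]
[0.4779 0.1601 0.099 ]
[0.4395 0.1271 0.099 ]
[0.5118 0.1216 0.099 ]
[0.4745 0.1244 0.099 ]
mat [array([0.5314, 0.3267, 0.0025]), array([0.5271, 0.2776, 0.0025]), array([0.5362, 0.3815, 0.0025])]
plate corners [array([0.4266, 0.0839, 0.012 ]), array([0.4336, 0.1711, 0.012 ]), array([0.6857, 0.0628, 0.012 ]), array([0.6939, 0.1542, 0.012 ])]
```

```bash
python3 - <<'E'
from h import *
s=env.read_state()
print(np.round(onplane("top",(209,254.2),.099),4))
p,d=read_camera("side");cv2.imwrite("pics/s1.png",cv2.resize(p[130:240,170:330],None,fx=5,fy=5,interpolation=cv2.INTER_CUBIC))
p,d=read_camera("top");cv2.imwrite("pics/t1.png",cv2.resize(p[150:290,110:270],None,fx=5,fy=4.28,interpolation=cv2.INTER_CUBIC))
# predicted TCP fingertips in top
for a in (0.199,): print(proj("top",s["tcp_pos"]-[0,0,a]),proj("side",s["tcp_pos"]-[0,0,a]))
E
```

```text
[0.4787 0.1177 0.099 ]
[[202.27047845 256.47577066]] [[220.80009558 140.43682812]]
```

View pics/s1.png

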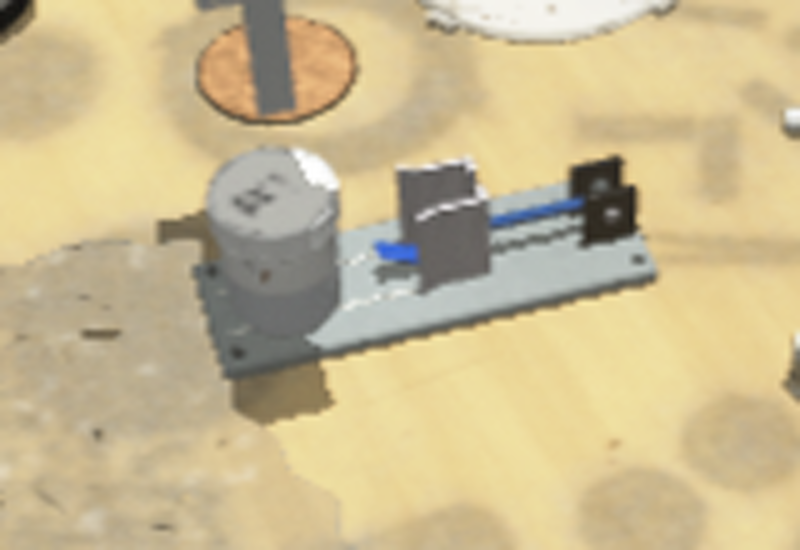

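View pics/t1.png

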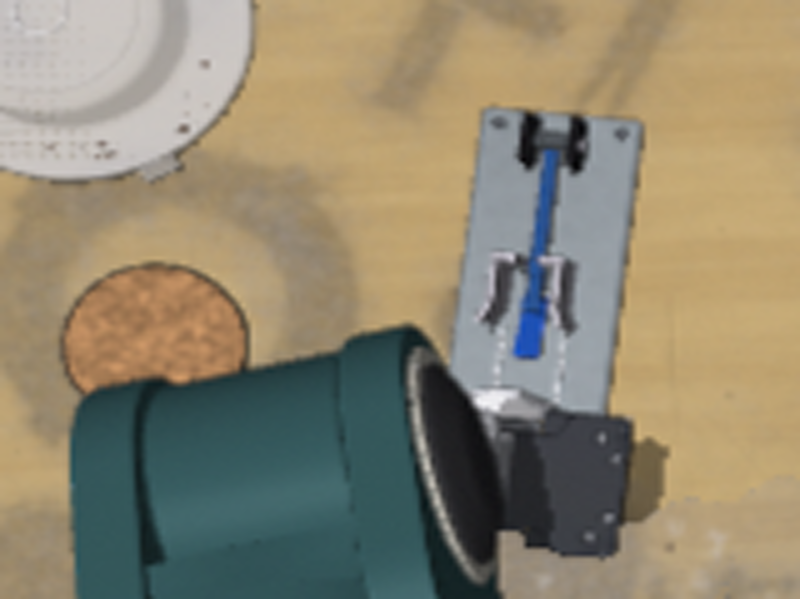

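```bash
python3 - <<'E'
from h import *
print("side jar",np.round(onplane("side",(170+275/5,130+192/5),.099),4))
print("side mat",np.round(onplane("side",(170+277/5,130+67/5),.0025),4))
for c in [(657,277),(228,378),(193,270),(600,160)]: print(np.round(onplane("side",(170+c[0]/5,130+c[1]/5),.012),4))
print("jarpred side",proj("side",[.478,.1175,.099]),proj("side",[.4745,.1245,.099]))
E
```

```text
side jar [0.4789 0.119  0.099 ]
side mat [0.5357 0.3271 0.0025]
[0.6833 0.0551 0.012 ]
[0.4284 0.0748 0.012 ]
[0.4336 0.1635 0.012 ]
[0.6908 0.1589 0.012 ]
jarpred side [[224.8487096  168.85026397]] [[222.87142142 167.5404872 ]]
```

```bash
python3 - <<'E'
from h import *
st();print(delta((0.477,0.1205,0.235),np.radians(85)))
E
```

```text
t 2.45 tcp [0.4776 0.1176 0.4001] yaw_y 85.31 z [ 0.001  0.001 -1.   ] F [-0.2  0.6 -0.6] op 0.0939 j [-0.47  0.18  0.19  1.95 -0.04  1.01  1.22]
(array([0.0016, 0.0045, 0.2751]), array([0.0004, 0.0003, 0.0036]))
```

```bash
python3 -m jog '[[0.0016,0.0045,0.06,0,0,0],[0.0016,0.0045,0.12,0,0,0],[0.0016,0.0045,0.18,0,0,0],[0.0016,0.0045,0.22,0,0,0],[0.0016,0.0045,0.26,0,0,0],[0.0016,0.0045,0.275,0,0,0],[0.0016,0.0045,0.275,0,0,0]]' 1
python3 - <<'E'
from h import *
s=st(); p,d=read_camera("wrist"); cv2.imwrite("pics/w2.png",p)
E
```

```text
time_s: 3.15
tcp_pos: [0.4767, 0.121, 0.2344]
eef_rot: [0.04, 0.999, 0.0, -0.001]
contact_force: [-0.6, -0.2, 0.6]
opening: 0.0942
t 3.15 tcp [0.4767 0.121  0.2344] yaw_y 85.37 z [-0.001  0.    -1.   ] F [-0.6 -0.2  0.6] op 0.0942 j [-0.44  0.43  0.15  2.07 -0.11  0.64  1.28]
```

View pics/w2.png

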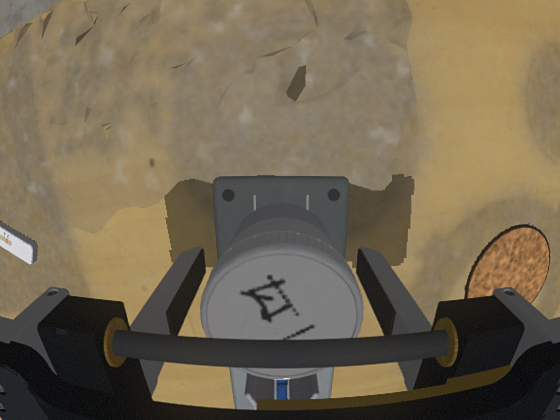

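```bash
python3 -m jog '[[0,0,0,0,0,0],[0,0,0,0,0,0],[0,0,0,0,0,0],[0,0,0,0,0,0],[0,0,0,0,0,0],[0,0,0,0,0,0],[0,0,0,0,0,0],[0,0,0,0,0,0]]' 0 35
python3 - <<'E'
from h import *
s=st();print(delta((0.477,0.1205,0.335),np.radians(85)))
E
```

```text
time_s: 4.0
tcp_pos: [0.4772, 0.121, 0.2359]
eef_rot: [0.041, 0.999, 0.0, 0.0]
contact_force: [-2.3, 0.3, 7.3]
opening: 0.0671
t 4.0 tcp [0.4772 0.121  0.2359] yaw_y 85.35 z [ 0.001  0.001 -1.   ] F [-2.3  0.3  7.3] op 0.0671 j [-0.44  0.43  0.15  2.07 -0.11  0.64  1.28]
(array([ 1.000e-04, -7.000e-04, -1.653e-01]), array([0.0007, 0.0005, 0.0041]))
```

```bash
python3 -m jog '[[0,0,-0.03,0,0,0],[0,0,-0.07,0,0,0],[0,0,-0.11,0,0,0],[0,0,-0.14,0,0,0],[0,0,-0.14,0,0,0]]' 0 35
python3 - <<'E'
from h import *
s=st();print(delta((0.535,0.3265,s["tcp_pos"][2]),np.radians(85)))
p,d=read_camera("wrist"); cv2.imwrite("pics/w3.png",p)
E
```

```text
time_s: 4.5
tcp_pos: [0.4776, 0.121, 0.3219]
eef_rot: [0.041, 0.999, 0.001, 0.002]
contact_force: [1.1, 0.3, -2.4]
opening: 0.0675
t 4.5 tcp [0.4776 0.121  0.3219] yaw_y 85.35 z [ 0.004  0.002 -1.   ] F [ 1.1  0.3 -2.4] op 0.0675 j [-0.46  0.29  0.18  2.02 -0.07  0.83  1.24]
(array([-0.0676,  0.3492,  0.0012]), array([0.0017, 0.0026, 0.004 ]))
```

View pics/w3.png

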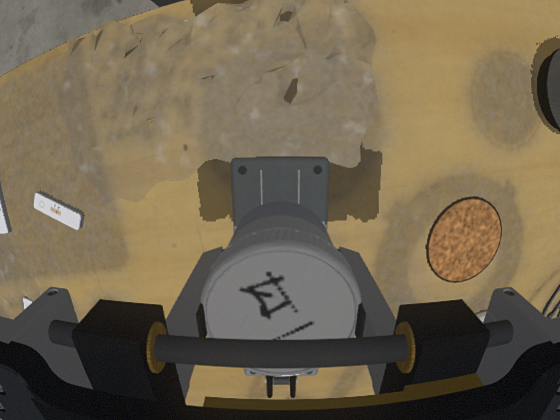

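```bash
python3 -m jog '[[-0.01,0.05,0,0,0,0],[-0.02,0.1,0,0,0,0],[-0.03,0.16,0,0,0,0],[-0.045,0.22,0,0,0,0],[-0.055,0.28,0,0,0,0],[-0.0625,0.33,0,0,0,0],[-0.0676,0.3492,0,0,0,0],[-0.0676,0.3492,0,0,0,0]]'
python3 - <<'E'
from h import *
s=st()
p,d=read_camera("wrist"); cv2.imwrite("pics/w4.png",p)
p,d=read_camera("side");cv2.imwrite("pics/s4.png",cv2.resize(p[60:240,130:330],None,fx=4,fy=4,interpolation=cv2.INTER_CUBIC))
E
```

```text
time_s: 5.35
tcp_pos: [0.5343, 0.3276, 0.3194]
eef_rot: [0.04, 0.999, 0.0, 0.0]
contact_force: [-1.0, -0.6, -2.7]
opening: 0.0673
t 5.35 tcp [0.5343 0.3276 0.3194] yaw_y 85.45 z [ 0.001  0.001 -1.   ] F [-1.  -0.6 -2.7] op 0.0673 j [-0.69  0.51  0.12  1.69 -0.07  0.95  0.95]
```

View pics/w4.png

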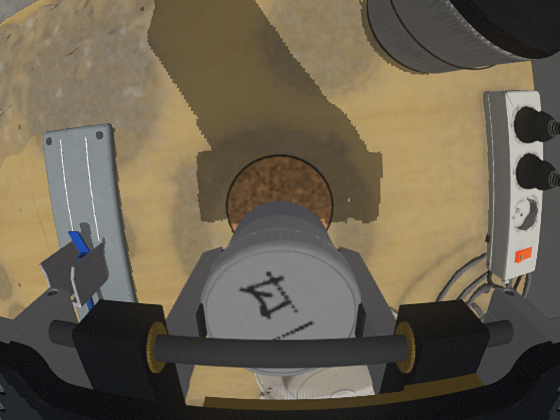

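View pics/s4.png

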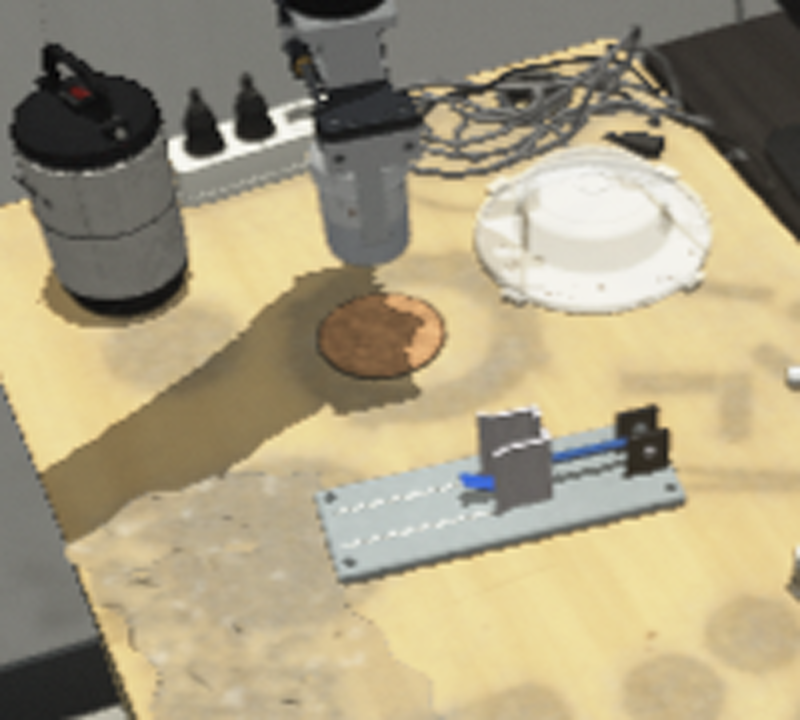

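```bash
python3 - <<'E'
from h import *
s=env.read_state(); print(wplane((280.5,154.5),.0025,s))
E
python3 -m jog '[[0,0,0.04,0,0,0],[0,0,0.08,0,0,0],[0,0,0.115,0,0,0],[0,0,0.135,0,0,0],[0,0,0.146,0,0,0],[0,0,0.153,0,0,0],[0,0,0.153,0,0,0]]'
python3 - <<'E'
from h import *
s=st()
p,d=read_camera("side");cv2.imwrite("pics/s5.png",cv2.resize(p[60:180,150:310],None,fx=5,fy=5,interpolation=cv2.INTER_CUBIC))
p,d=read_camera("wrist"); cv2.imwrite("pics/w5.png",p)
E
```

```text
[0.48447203 0.33005047 0.0025    ]
time_s: 6.15
tcp_pos: [0.5348, 0.3251, 0.2284]
eef_rot: [0.041, 0.999, 0.0, 0.001]
contact_force: [0.1, -0.7, -1.6]
opening: 0.0673
t 6.15 tcp [0.5348 0.3251 0.2284] yaw_y 85.29 z [ 0.002  0.    -1.   ] F [ 0.1 -0.7 -1.6] op 0.0673 j [-0.67  0.63  0.11  1.74 -0.09  0.78  0.96]
```

View pics/s5.png

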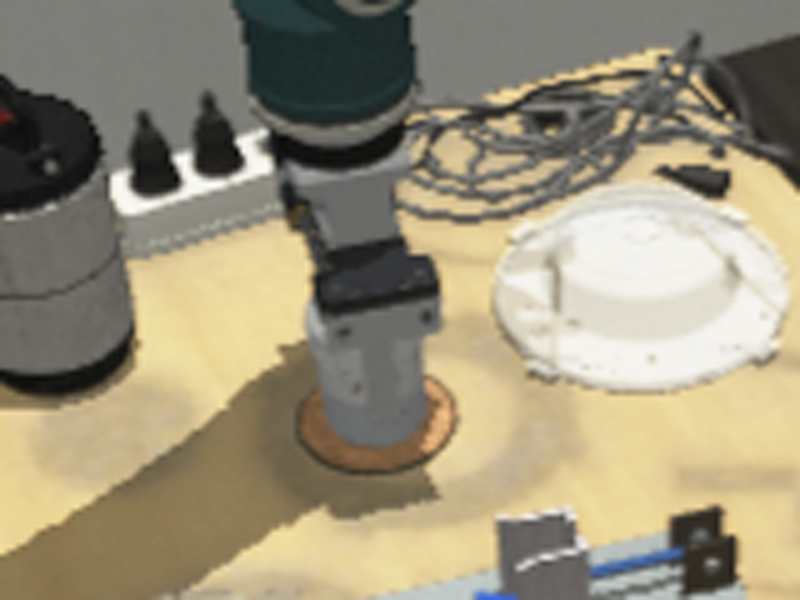

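View pics/w5.png

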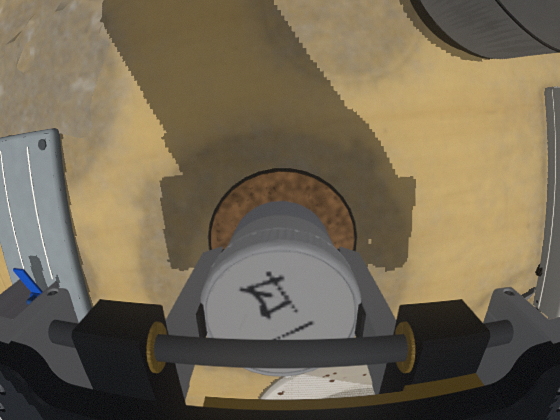

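```bash
python3 -m jog '[[0,0.001,0.0015,0,0,0],[0,0.001,0.003,0,0,0],[0,0.001,0.003,0,0,0]]'
python3 -m jog '[[0,0,0,0,0,0],[0,0,0,0,0,0],[0,0,0,0,0,0],[0,0,0,0,0,0],[0,0,0,0,0,0],[0,0,0,0,0,0]]' 1 20
```

```text
time_s: 6.55
tcp_pos: [0.535, 0.326, 0.2273]
eef_rot: [0.041, 0.999, 0.001, 0.001]
contact_force: [0.1, -0.5, -2.5]
opening: 0.0672
time_s: 7.15
tcp_pos: [0.535, 0.326, 0.2273]
eef_rot: [0.041, 0.999, 0.001, 0.001]
contact_force: [0.1, -0.3, 0.5]
opening: 0.0943
```

```bash
python3 -m jog '[[0,0,-0.05,0,0,0],[0,0,-0.12,0,0,0],[0,0,-0.2,0,0,0],[0,0,-0.28,0,0,0],[0,0,-0.28,0,0,0]]' 1 20
python3 - <<'E'
from h import *
s=st()
p,d=read_camera("wrist"); cv2.imwrite("pics/w6.png",p)
print(delta((0.50,0.0,0.40),np.radians(85)))
E
```

```text
time_s: 7.65
tcp_pos: [0.5355, 0.3261, 0.4021]
eef_rot: [0.041, 0.999, 0.003, 0.005]
contact_force: [-0.4, -0.5, -0.1]
opening: 0.0938
t 7.65 tcp [0.5355 0.3261 0.4021] yaw_y 85.29 z [ 0.01   0.006 -1.   ] F [-0.4 -0.5 -0.1] op 0.0938 j [-0.69  0.42  0.13  1.62 -0.06  1.09  0.94]
(array([ 0.0135, -0.5462, -0.0049]), array([0.0032, 0.0044, 0.0035]))
```

View pics/w6.png

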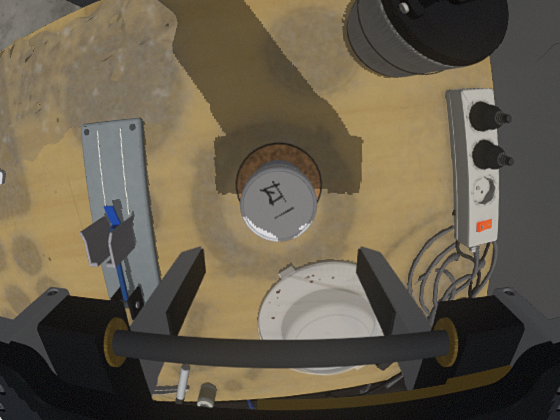

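```bash
python3 -m jog '[[0.01,-0.08,0,0,0,0],[0.02,-0.16,0,0,0,0],[0.03,-0.24,0,0,0,0],[0.035,-0.3,0.02,0,0,0],[0.035,-0.355,0.06,0,0,0],[0.035,-0.355,0.09,0,0,0],[0.035,-0.355,0.09,0,0,0]]' 1 20
python3 - <<'E'
from h import *
s=st()
p,d=read_camera("wrist"); cv2.imwrite("pics/w7.png",p); np.save("pics/w7.npy",d)
np.savez("pics/w7s.npz",**{k:np.array(v) for k,v in s.items()})
p,d=read_camera("top");cv2.imwrite("pics/t7.png",p)
cv2.imwrite("pics/t7b.png",cv2.resize(p[160:290,90:250],None,fx=4.6,fy=4.6,interpolation=cv2.INTER_CUBIC))
E
```

```text
time_s: 8.4
tcp_pos: [0.4961, 0.1148, 0.341]
eef_rot: [0.042, 0.999, 0.001, 0.001]
contact_force: [-0.6, 0.2, -0.4]
opening: 0.0941
t 8.4 tcp [0.4961 0.1148 0.341 ] yaw_y 85.22 z [ 0.003  0.003 -1.   ] F [-0.6  0.2 -0.4] op 0.0941 j [-0.46  0.29  0.2   1.97 -0.08  0.89  1.27]
```

View pics/w7.png

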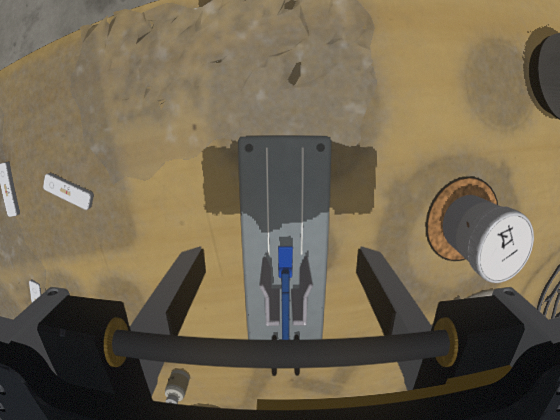

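View pics/t7b.png

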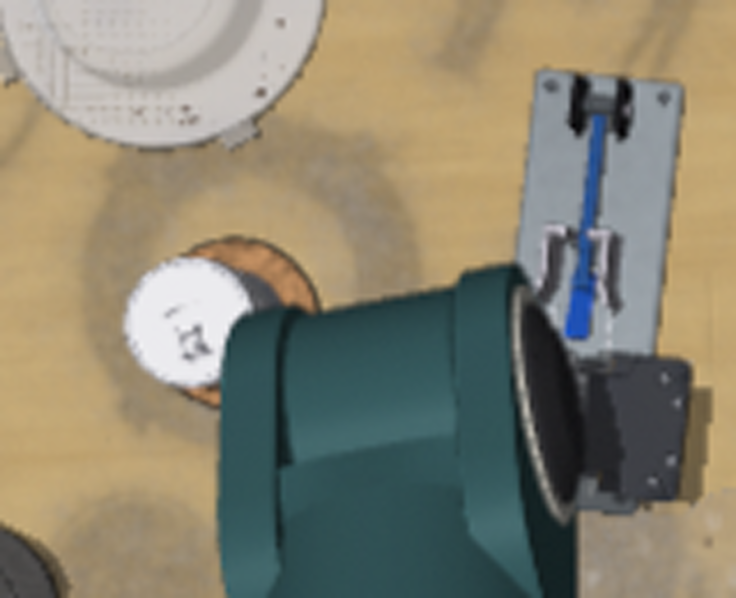

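```bash
python3 - <<'E'
from h import *
p=cv2.imread("pics/w7.png"); s=dict(np.load("pics/w7s.npz"))
cv2.imwrite("pics/w7c.png",cv2.resize(p[125:345,215:365],None,fx=3.6,fy=2.7,interpolation=cv2.INTER_CUBIC) if 0 else cv2.resize(p[125:325,215:365],None,fx=3,fy=3,interpolation=cv2.INTER_CUBIC))
hsv=cv2.cvtColor(p,cv2.COLOR_BGR2HSV)
L=[];Rr=[]
for row in list(range(150,235)):
    g=hsv[row,:,1].astype(int); 
    # from centre outward find saturation jump
    for lst,dirn in ((L,-1),(Rr,1)):
        c=285
        while abs(c-285)<80 and g[c]<70: c+=dirn
        lst.append(wplane((c-0.5*dirn,row),.012,s)[:2])
fs=[]
for E in (L,Rr):
    E=np.array(E);f=cv2.fitLine((E*1000).astype(np.float32),cv2.DIST_HUBER,0,.01,.01).ravel();fs.append(f);print(f,np.degrees(np.arctan2(f[1],f[0])), "y at x=.48",f[3]+(480-f[2])*f[1]/f[0])
print("load edge",[np.round(wplane((c,136),.012,s),4) for c in (243,285,327)])
print("foot tip",np.round(wplane((286,246),.033,s),4))
E
```

```text
[ 9.975544e-01 -6.989362e-02  4.909507e+02  7.602039e+01] -4.007877 y at x=.48 76.78765
[ 9.9677515e-01 -8.0245070e-02  4.8864554e+02  1.6563795e+02] -4.602652 y at x=.48 166.33395
load edge [array([0.4267, 0.0864, 0.012 ]), array([0.4303, 0.126 , 0.012 ]), array([0.4332, 0.1659, 0.012 ])]
foot tip [0.5327 0.1185 0.033 ]
```

View pics/w7c.png

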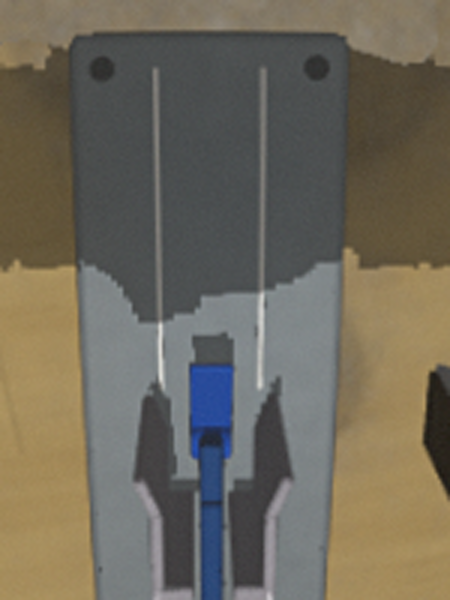

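```bash
cat >> h.py <<'E'
def go(c,phi,z,off=0.026):
    """card centre c, forward dir phi deg; prints the row numbers (turn kept in the given sense, not mod pi)"""
    s=env.read_state();f=np.array([np.cos(np.radians(phi)),np.sin(np.radians(phi))])
    t=np.array([*(np.array(c)[:2]-off*f),z]);y=np.radians(phi+90)
    Y=np.array([np.cos(y),np.sin(y),0]);Z=np.array([0,0,-1.]);Rc=R.from_matrix(np.stack([np.cross(Y,Z),Y,Z],1))
    R0=R.from_quat(s["eef_rot"]);st()
    print("target",np.round(t,4),"shift",np.round(R0.inv().apply(t-s["tcp_pos"])/.6,4),"turn",np.round((R0.inv()*Rc).as_rotvec()/1.5,4))
def whites(s,p,z=0.0085):
    """white cards in the wrist picture -> centre, axis deg, size"""
    hsv=cv2.cvtColor(p,cv2.COLOR_BGR2HSV); m=((hsv[...,2]>215)&(hsv[...,1]<45)).astype(np.uint8)
    m=cv2.morphologyEx(m,cv2.MORPH_CLOSE,np.ones((7,7),np.uint8))
    n,l,q,cc=cv2.connectedComponentsWithStats(m)
    for i in range(1,n):
        if 250<q[i,4]<20000:
            co=cv2.findContours((l==i).astype(np.uint8),cv2.RETR_EXTERNAL,cv2.CHAIN_APPROX_NONE)[0][0].reshape(-1,2)
            P=np.array([wplane(a,z,s)[:2] for a in co])
            r=cv2.minAreaRect((P*1000).astype(np.float32)); b=cv2.boxPoints(r); e=[b[1]-b[0],b[2]-b[1]]; e=max(e,key=np.linalg.norm)
            print("white px",np.round(cc[i]),"c",np.round(np.array(r[0])/1000,4),"axis",round(np.degrees(np.arctan2(e[1],e[0]))%180,1),"size",np.round(r[1],1))
E
python3 - <<'E'
from h import *
go((.4603,-.133),-117.3,.33)
E
```

```text
t 8.5 tcp [0.4969 0.1161 0.3433] yaw_y 85.34 z [ 0.006  0.004 -1.   ] F [0.5 0.2 0.7] op 0.094 j [-0.46  0.29  0.2   1.96 -0.08  0.89  1.27]
target [ 0.4722 -0.1099  0.33  ] shift [ 0.0105 -0.3789  0.0205] turn [ 5.5000e-03 -4.0000e-04  1.3106e+00]
```

```bash
python3 -m jog '[[0,-0.08,0,0,0,0.09],[0.005,-0.16,0,0,0,0.19],[0.01,-0.24,0,0,0,0.29],[0.01,-0.32,0.01,0,0,0.39],[0.0105,-0.379,0.02,0,0,0.49],[0.0105,-0.379,0.0205,0,0,0.59],[0.0105,-0.379,0.0205,0,0,0.69],[0.0105,-0.379,0.0205,0,0,0.79]]' 1 20
python3 - <<'E'
from h import *
go((.4603,-.133),-117.3,.33)
E
```

```text
time_s: 9.3
tcp_pos: [0.4728, -0.1095, 0.3307]
eef_rot: [0.594, 0.805, 0.004, 0.001]
contact_force: [-0.4, 0.9, -0.2]
opening: 0.0938
t 9.3 tcp [ 0.4728 -0.1095  0.3307] yaw_y 17.14 z [ 0.007  0.004 -1.   ] F [-0.4  0.9 -0.2] op 0.0938 j [-0.29  0.29  0.53  2.04 -0.2   0.85  0.65]
target [ 0.4722 -0.1099  0.33  ] shift [-0.0003 -0.0011  0.0012] turn [ 0.0044 -0.0032  0.5171]
```

```bash
python3 -m jog '[[0,0,0,0,0,0.1],[0,0,0,0,0,0.2],[0,0,0,0,0,0.3],[0,0,0,0,0,0.4],[0,0,0,0,0,0.5],[0,0,0,0,0,0.517],[0,0,0,0,0,0.517]]' 1 20
python3 - <<'E'
from h import *
s=st();p,d=read_camera("wrist"); cv2.imwrite("pics/w8.png",p);whites(s,p)
p,d=read_camera("top"); cv2.imwrite("pics/t8.png",cv2.resize(p[150:300,270:430],None,fx=4,fy=4))
E
```

```text
time_s: 10.0
tcp_pos: [0.4732, -0.109, 0.3311]
eef_rot: [0.853, 0.522, 0.004, 0.0]
contact_force: [-0.8, -0.5, -0.4]
opening: 0.094
t 10.0 tcp [ 0.4732 -0.109   0.3311] yaw_y -27.07 z [ 0.007  0.004 -1.   ] F [-0.8 -0.5 -0.4] op 0.094 j [-0.42  0.32  0.69  2.04 -0.27  0.86 -0.05]
```

View pics/w8.png

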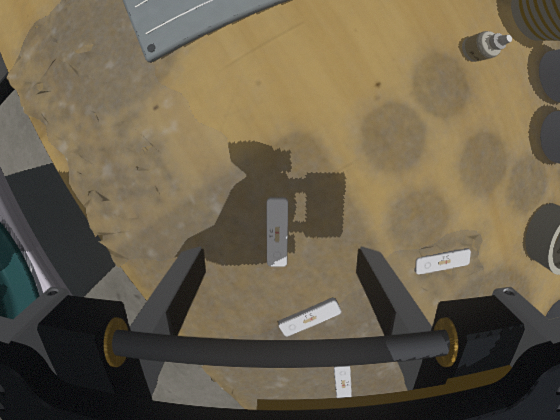

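```bash
python3 - <<'E'
from h import *
s=st()
for e in [(277.5,232.5),(277.5,198),(277.5,267),(267,232),(288,232)]: print(np.round(wplane(e,.0085,s),4))
go((.4603,-.133),-117.3,.203)
E
```

```text
t 10.1 tcp [ 0.473  -0.1092  0.331 ] yaw_y -27.05 z [ 0.007  0.004 -1.   ] F [ 0.5 -0.   0.8] op 0.094 j [-0.42  0.32  0.69  2.04 -0.27  0.86 -0.05]
[ 0.4608 -0.1299  0.0085]
[ 0.4768 -0.0986  0.0085]
[ 0.4434 -0.1636  0.0085]
[ 0.4517 -0.1247  0.0085]
[ 0.4703 -0.1341  0.0085]
t 10.1 tcp [ 0.473  -0.1092  0.331 ] yaw_y -27.05 z [ 0.007  0.004 -1.   ] F [ 0.5 -0.   0.8] op 0.094 j [-0.42  0.32  0.69  2.04 -0.27  0.86 -0.05]
target [ 0.4722 -0.1099  0.203 ] shift [-0.0031 -0.0016  0.2132] turn [ 0.0029 -0.0047  0.0029]
```

```bash
python3 -m jog '[[0,0,0.05,0.003,-0.0047,0.003],[-0.003,-0.0005,0.11,0.003,-0.0047,0.003],[-0.003,-0.0005,0.16,0.003,-0.0047,0.003],[-0.003,-0.0005,0.19,0.003,-0.0047,0.003],[-0.003,-0.0005,0.205,0.003,-0.0047,0.003],[-0.003,-0.0005,0.213,0.003,-0.0047,0.003],[-0.003,-0.0005,0.213,0.003,-0.0047,0.003]]' 0.5 20
python3 - <<'E'
from h import *
s=st();p,d=read_camera("wrist"); cv2.imwrite("pics/w9.png",p)
go((.4603,-.132),-117.3,.2015)
E
```

```text
time_s: 10.8
tcp_pos: [0.473, -0.1102, 0.2033]
eef_rot: [0.854, 0.521, 0.0, -0.0]
contact_force: [0.2, 0.6, 1.3]
opening: 0.0471
t 10.8 tcp [ 0.473  -0.1102  0.2033] yaw_y -27.26 z [ 0.  0. -1.] F [0.2 0.6 1.3] op 0.0471 j [-0.28  0.54  0.54  2.11 -0.48  0.61  0.12]
t 10.85 tcp [ 0.4731 -0.1103  0.2037] yaw_y -27.27 z [ 0.001  0.    -1.   ] F [0.4 0.4 0.5] op 0.0472 j [-0.28  0.54  0.54  2.11 -0.48  0.61  0.12]
target [ 0.4722 -0.1089  0.2015] shift [ 0.0014 -0.0023  0.0037] turn [ 0.0003 -0.0003  0.0003]
```

View pics/w9.png

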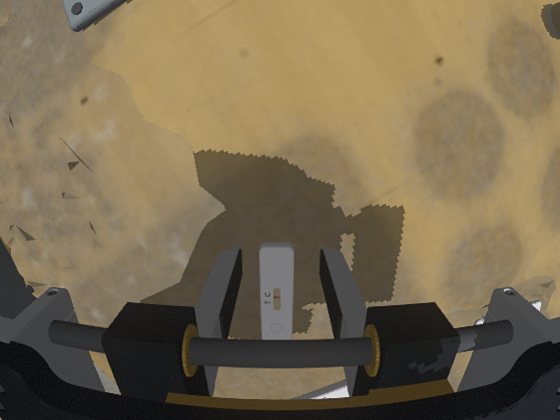

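```bash
python3 - <<'E'
from h import *
s=env.read_state()
e=wplane((276.5,242),.0085,s); R0=R.from_quat(s["eef_rot"]); print("card end in tool frame",R0.inv().apply(e-s["tcp_pos"]))
E
python3 -m jog '[[0.001,-0.0018,0.002,0,0,0],[0.001,-0.0018,0.004,0,0,0],[0.001,-0.0018,0.004,0,0,0]]' 0.5 20
python3 -m jog '[[0,0,0,0,0,0],[0,0,0,0,0,0],[0,0,0,0,0,0],[0,0,0,0,0,0],[0,0,0,0,0,0],[0,0,0,0,0,0]]' 0 20
```

```text
card end in tool frame [ 0.01445242 -0.00221328  0.19523295]
time_s: 11.15
tcp_pos: [0.4725, -0.1091, 0.2016]
eef_rot: [0.854, 0.521, 0.001, 0.0]
contact_force: [-0.2, 0.1, 0.4]
opening: 0.0469
time_s: 11.75
tcp_pos: [0.4725, -0.1091, 0.2016]
eef_rot: [0.854, 0.521, 0.001, 0.0]
contact_force: [-0.9, 1.1, 1.7]
opening: 0.0202
```

```bash
cat >> h.py <<'E'
HOME=np.array([.5546,.1156]);HP=-4.3;HF=np.array([np.cos(np.radians(HP)),np.sin(np.radians(HP))])
E
python3 -m jog '[[0,0,-0.04,0,0,0],[0,0,-0.09,0,0,0],[0,0,-0.14,0,0,0],[0,0,-0.14,0,0,-0.08],[0,0,-0.14,0,0,-0.17],[0,0,-0.14,0,0,-0.26],[0,0,-0.14,0,0,-0.35],[0,0,-0.14,0,0,-0.44]]' 0 20
python3 - <<'E'
from h import *
go(HOME-.085*HF,HP,.28,.022)
E
```

```text
time_s: 12.55
tcp_pos: [0.4723, -0.1091, 0.2856]
eef_rot: [0.637, 0.771, 0.001, 0.0]
contact_force: [-0.1, -0.4, -0.8]
opening: 0.0203
t 12.55 tcp [ 0.4723 -0.1091  0.2856] yaw_y 10.88 z [ 0.001  0.    -1.   ] F [-0.1 -0.4 -0.8] op 0.0203 j [-0.26  0.37  0.5   2.07 -0.25  0.76  0.59]
target [0.4479 0.1236 0.28  ] shift [0.3886 0.0332 0.0094] turn [ 7.000e-04  5.000e-04 -8.706e-01]
```

```bash
python3 -m jog '[[0.04,0.004,0,0,0,-0.09],[0.09,0.01,0,0,0,-0.18],[0.15,0.015,0,0,0,-0.27],[0.21,0.02,0,0,0,-0.36],[0.27,0.025,0,0,0,-0.45],[0.33,0.03,0,0,0,-0.54],[0.37,0.033,0.005,0,0,-0.63],[0.3886,0.0332,0.0094,0,0,-0.72]]' 0 20
python3 - <<'E'
from h import *
go(HOME-.085*HF,HP,.235,.022)
E
```

```text
time_s: 13.35
tcp_pos: [0.4474, 0.1259, 0.28]
eef_rot: [0.146, 0.989, 0.001, 0.001]
contact_force: [-0.2, -0.9, -0.5]
opening: 0.0206
t 13.35 tcp [0.4474 0.1259 0.28  ] yaw_y 73.23 z [ 0.001  0.001 -1.   ] F [-0.2 -0.9 -0.5] op 0.0206 j [-0.5   0.31  0.18  2.11 -0.09  0.72  1.02]
target [0.4479 0.1236 0.235 ] shift [-0.0018 -0.0036  0.0749] turn [ 0.0007  0.0007 -0.145 ]
```

```bash
python3 -m jog '[[-0.0018,-0.0036,0.02,0,0,-0.08],[-0.0018,-0.0036,0.04,0,0,-0.145],[-0.0018,-0.0036,0.06,0,0,-0.145],[-0.0018,-0.0036,0.0749,0,0,-0.145],[-0.0018,-0.0036,0.0749,0,0,-0.145]]' 0 20
python3 - <<'E'
from h import *
s=st();p,d=read_camera("wrist"); cv2.imwrite("pics/w10.png",p)
p,d=read_camera("side");cv2.imwrite("pics/s10.png",cv2.resize(p[100:240,150:330],None,fx=4.4,fy=4.2,interpolation=cv2.INTER_CUBIC))
E
```

```text
time_s: 13.85
tcp_pos: [0.4476, 0.1233, 0.2339]
eef_rot: [0.039, 0.999, 0.0, -0.0]
contact_force: [-0.1, -0.8, -0.9]
opening: 0.0208
t 13.85 tcp [0.4476 0.1233 0.2339] yaw_y 85.53 z [-0.  0. -1.] F [-0.1 -0.8 -0.9] op 0.0208 j [-0.44  0.4   0.13  2.14 -0.09  0.61  1.24]
```

View pics/w10.png

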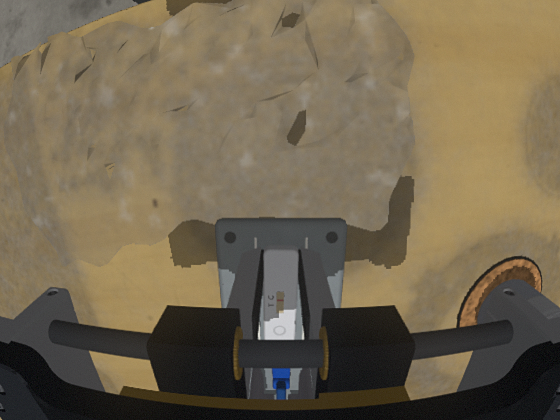

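View pics/s10.png

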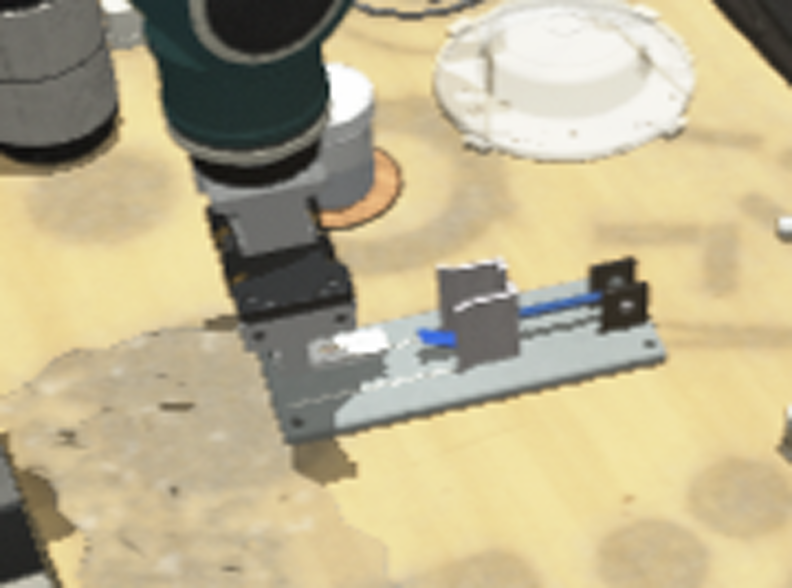

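```bash
python3 -m jog '[[0,0.001,0.016,0,0,0],[0,0.001,0.031,0,0,0],[0,0.001,0.031,0,0,0],[-0.02,0.001,0.031,0,0,0],[-0.04,0.001,0.031,0,0,0],[-0.06,0.001,0.031,0,0,0],[-0.08,0.001,0.031,0,0,0],[-0.08,0.001,0.031,0,0,0]]' 0 20
python3 - <<'E'
from h import *
s=st();p,d=read_camera("side");cv2.imwrite("pics/s11.png",cv2.resize(p[150:240,190:330],None,fx=5.5,fy=5.5,interpolation=cv2.INTER_CUBIC))
p,d=read_camera("top");cv2.imwrite("pics/t11.png",cv2.resize(p[160:290,170:270],None,fx=5,fy=5,interpolation=cv2.INTER_CUBIC))
go(HOME,HP,.215,.022)
E
```

```text
time_s: 14.75
tcp_pos: [0.4974, 0.1201, 0.2164]
eef_rot: [0.039, 0.999, 0.0, 0.001]
contact_force: [-0.8, 0.2, -2.0]
opening: 0.0204
t 14.75 tcp [0.4974 0.1201 0.2164] yaw_y 85.55 z [ 0.002  0.001 -1.   ] F [-0.8  0.2 -2. ] op 0.0204 j [-0.4   0.49  0.12  2.03 -0.1   0.62  1.28]
t 14.85 tcp [0.496  0.1203 0.2163] yaw_y 85.58 z [ 0.001  0.    -1.   ] F [ 0.2  0.1 -1.6] op 0.0202 j [-0.4   0.49  0.12  2.03 -0.1   0.62  1.28]
target [0.5327 0.1172 0.215 ] shift [-0.0614 -0.0004  0.0022] turn [ 0.0004  0.0005 -0.0014]
```

View pics/s11.png

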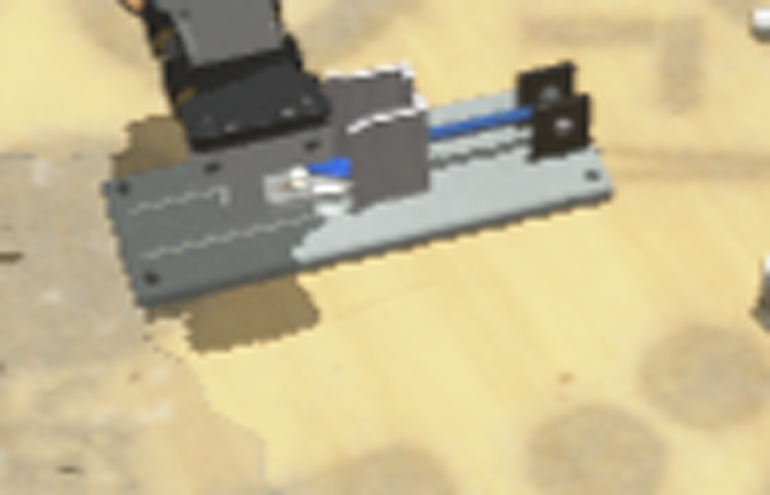

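View pics/t11.png

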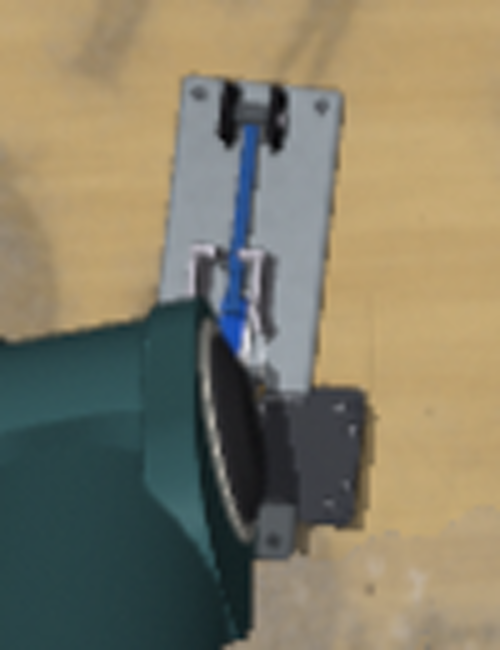

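```bash
python3 -m jog '[[-0.015,0,0.001,0,0,0],[-0.03,0,0.002,0,0,0],[-0.045,0,0.002,0,0,0],[-0.055,0,0.002,0,0,0],[-0.058,0,0.002,0,0,0],[-0.058,0,0.002,0,0,0]]' 0 20
python3 - <<'E'
from h import *
s=st()
E
```

```text
time_s: 15.45
tcp_pos: [0.5298, 0.1177, 0.2144]
eef_rot: [0.038, 0.999, -0.0, -0.002]
contact_force: [-11.5, 0.6, 1.9]
opening: 0.0203
t 15.45 tcp [0.5298 0.1177 0.2144] yaw_y 85.6 z [-0.003  0.    -1.   ] F [-11.5   0.6   1.9] op 0.0203 j [-0.37  0.54  0.12  1.95 -0.1   0.66  1.31]
```

```bash
python3 - <<'E'
from h import *
s=st();p,d=read_camera("side");cv2.imwrite("pics/s12.png",cv2.resize(p[150:240,190:330],None,fx=5.5,fy=5.5,interpolation=cv2.INTER_CUBIC))
p,d=read_camera("wrist");cv2.imwrite("pics/w12.png",p)
E
```

```text
t 15.45 tcp [0.5298 0.1177 0.2144] yaw_y 85.6 z [-0.003  0.    -1.   ] F [-11.5   0.6   1.9] op 0.0203 j [-0.37  0.54  0.12  1.95 -0.1   0.66  1.31]
```

View pics/s12.png

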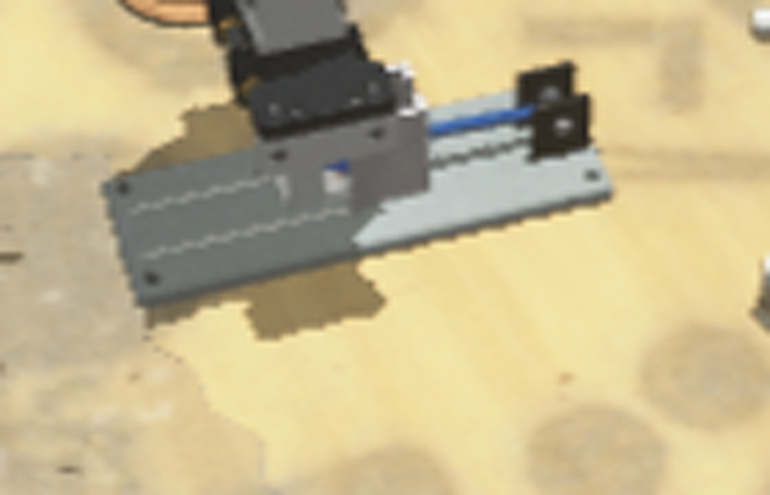

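View pics/w12.png

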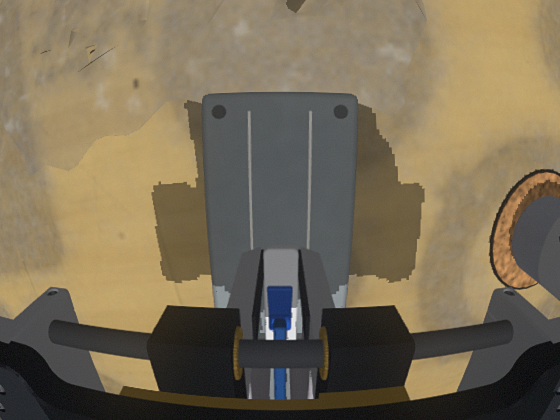

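```bash
python3 - <<'E'
from h import *
s=env.read_state()
a=wplane((280,93.5),.012,s);b=wplane((280,248.5),.0205,s);print(a,b,np.dot((b-a)[:2],HF))
E
python3 -m jog '[[0.002,0,0,0,0,0],[0.002,0,0,0,0,0],[0.002,0,0,0,0,0],[0.002,0,0,0,0,0],[0.002,0,0,0,0,0]]' 0.4 20
```

```text
[0.43140635 0.12547062 0.012     ] [0.51903169 0.11871957 0.0205    ] 0.08788487223638655
time_s: 16.05
tcp_pos: [0.5287, 0.1178, 0.2146]
eef_rot: [0.038, 0.999, 0.0, -0.001]
contact_force: [0.8, -0.3, -0.6]
opening: 0.0376
```

```bash
python3 -m jog '[[0,0,-0.03,0,0,0],[0,0,-0.08,0,0,0],[0,0,-0.14,0,0,0],[0,0,-0.18,0,0,0],[0,0,-0.18,0,0,0]]' 0.4 20
cat >> h.py <<'E'
def topcards():
    p,d=read_camera("top"); hsv=cv2.cvtColor(p,cv2.COLOR_BGR2HSV)
    m=((hsv[...,2]>200)&(hsv[...,1]<50)).astype(np.uint8)
    n,l,q,cc=cv2.connectedComponentsWithStats(m)
    for i in range(1,n):
        if 60<q[i,4]<250 and cc[i][1]>185 and cc[i][0]>180:
            v,u=np.nonzero(l==i); P=np.array([onplane("top",(a,b),0.0085) for a,b in zip(u,v)])[:,:2]
            w,V=np.linalg.eigh(np.cov(P.T)); ax=V[:,1]
            print("top card px",np.round(cc[i]),q[i,4],"c",np.round(P.mean(0),4),"axis",round(np.degrees(np.arctan2(ax[1],ax[0]))%180,1))
    return p
E
python3 - <<'E'
from h import *
p=topcards();cv2.imwrite("pics/t13.png",cv2.resize(p[140:300,110:450],None,fx=2.3,fy=2.3,interpolation=cv2.INTER_CUBIC))
s=st();p,d=read_camera("wrist");cv2.imwrite("pics/w13.png",p)
go((.4469,-.2412),-178.4,.32)
go((.4469,-.2412),1.6,.32)
E
```

```text
time_s: 16.55
tcp_pos: [0.5298, 0.1179, 0.3258]
eef_rot: [0.038, 0.999, 0.001, 0.001]
contact_force: [-0.0, 0.7, -0.6]
opening: 0.0378
top card px [349. 208.] 173 c [ 0.6129 -0.2511] axis 159.8
top card px [344. 268.] 179 c [ 0.4459 -0.2413] axis 1.1
top card px [388. 272.] 180 c [ 0.4405 -0.3617] axis 72.1
t 16.6 tcp [0.5293 0.1178 0.324 ] yaw_y 85.59 z [ 0.     0.001 -1.   ] F [-0.1 -0.1  0.1] op 0.0377 j [-0.4   0.37  0.15  1.9  -0.07  0.88  1.28]
t 16.65 tcp [0.5289 0.1178 0.3227] yaw_y 85.6 z [-0.002  0.    -1.   ] F [ 0.6  0.4 -0.4] op 0.0376 j [-0.4   0.37  0.15  1.9  -0.07  0.88  1.28]
target [ 0.4729 -0.2405  0.32  ] shift [ 0.0473 -0.6026  0.0044] turn [-1.7000e-03 -5.0000e-04  2.0246e+00]
t 16.65 tcp [0.5289 0.1178 0.3227] yaw_y 85.6 z [-0.002  0.    -1.   ] F [ 0.6  0.4 -0.4] op 0.0376 j [-0.4   0.37  0.15  1.9  -0.07  0.88  1.28]
target [ 0.4209 -0.2419  0.32  ] shift [ 0.1335 -0.6116  0.0046] turn [ 0.0003 -0.0011 -0.0698]
```

View pics/w13.png

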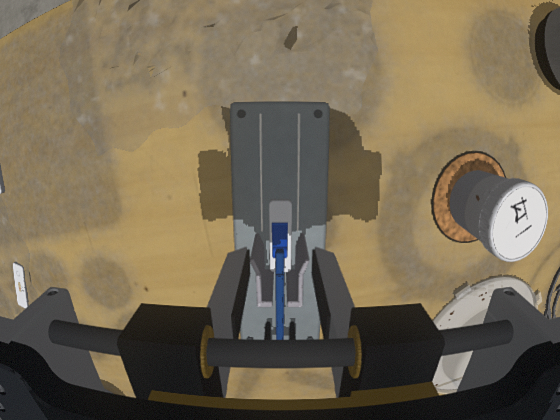

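View pics/t13.png

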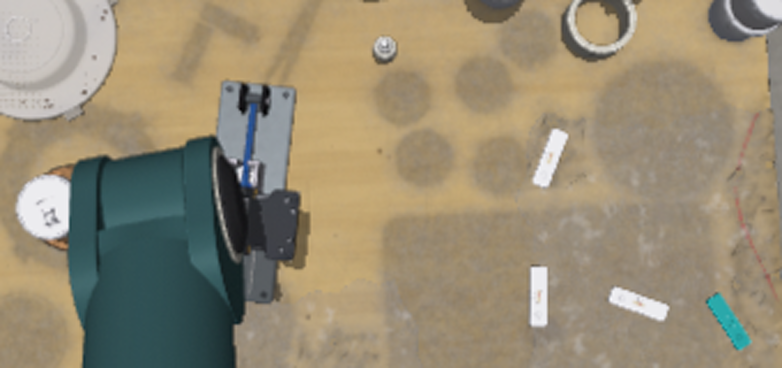

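```bash
python3 -m jog '[[0.02,-0.08,0,0,0,-0.01],[0.04,-0.16,0,0,0,-0.02],[0.06,-0.24,0,0,0,-0.03],[0.08,-0.32,0,0,0,-0.04],[0.1,-0.4,0,0,0,-0.05],[0.12,-0.48,0,0,0,-0.06],[0.13,-0.55,0,0,0,-0.067],[0.1335,-0.6,0.0046,0,0,-0.067]]' 0.5 20
python3 - <<'E'
from h import *
s=st();p,d=read_camera("wrist");cv2.imwrite("pics/w14.png",p);whites(s,p)
go((.4459,-.2412),1.1,.32)
E
```

```text
time_s: 17.45
tcp_pos: [0.42, -0.2375, 0.3193]
eef_rot: [-0.011, 1.0, 0.0, -0.001]
contact_force: [0.3, 1.3, -0.4]
opening: 0.047
t 17.45 tcp [ 0.42   -0.2375  0.3193] yaw_y 91.25 z [-0.003  0.    -1.   ] F [ 0.3  1.3 -0.4] op 0.047 j [ 0.18  0.28  0.31  2.05 -0.12  0.83  2.15]
white px [158. 227.] c [ 0.4393 -0.3592] axis 71.9 size [68.9 18.7]
white px [277. 249.] c [ 0.4575 -0.2391] axis 0.5 size [44.2 18.2]
t 17.5 tcp [ 0.4192 -0.2409  0.3189] yaw_y 91.05 z [-0.003 -0.001 -1.   ] F [-4.3 -3.7 -0.6] op 0.0472 j [ 0.18  0.29  0.32  2.05 -0.12  0.83  2.16]
target [ 0.4199 -0.2417  0.32  ] shift [-0.0011 -0.0014 -0.0018] turn [-0.0006 -0.0021 -0.0006]
```

View pics/w14.png

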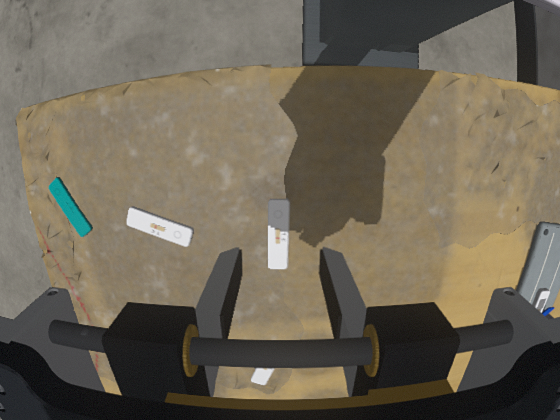

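```bash
python3 -m jog '[[-0.001,-0.001,0.05,0,-0.002,0],[-0.001,-0.001,0.1,0,-0.002,0],[-0.001,-0.001,0.15,0,-0.002,0],[-0.001,-0.001,0.175,0,-0.002,0],[-0.001,-0.001,0.19,0,-0.002,0],[-0.001,-0.001,0.194,0,-0.002,0],[-0.001,-0.001,0.194,0,-0.002,0]]' 0.5 20
python3 - <<'E'
from h import *
s=st();p,d=read_camera("wrist");cv2.imwrite("pics/w15.png",p[180:420,150:410])
E
```

```text
time_s: 18.2
tcp_pos: [0.4195, -0.2416, 0.2025]
eef_rot: [-0.009, 1.0, -0.0, -0.0]
contact_force: [0.1, 0.1, 1.3]
opening: 0.0467
t 18.2 tcp [ 0.4195 -0.2416  0.2025] yaw_y 91.05 z [-0.    -0.001 -1.   ] F [0.1 0.1 1.3] op 0.0467 j [ 0.25  0.49  0.25  2.1  -0.22  0.57  2.25]
```

View pics/w15.png

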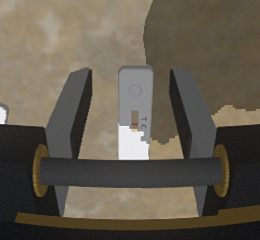

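```bash
python3 - <<'E'
from h import *
s=env.read_state()
e=wplane((285,246),.0085,s); R0=R.from_quat(s["eef_rot"]); print("card end in tool frame",R0.inv().apply(e-s["tcp_pos"]))
E
python3 -m jog '[[0,0.002,0.0008,0,0,0],[0,0.004,0.0018,0,0,0],[0,0.004,0.0018,0,0,0]]' 0.5 20
python3 -m jog '[[0,0,0,0,0,0],[0,0,0,0,0,0],[0,0,0,0,0,0],[0,0,0,0,0,0],[0,0,0,0,0,0],[0,0,0,0,0,0]]' 0 20
python3 -m jog '[[0,0,-0.04,0,0,0],[0,0,-0.09,0,0,0],[0,0,-0.14,0,0,0],[0,0,-0.14,0,0,0]]' 0 20
python3 - <<'E'
from h import *
go(HOME-.085*HF,HP,.28,.022)
E
```

```text
card end in tool frame [0.01153126 0.00304119 0.19441358]
time_s: 18.55
tcp_pos: [0.4197, -0.2391, 0.2022]
eef_rot: [-0.009, 1.0, -0.001, 0.0]
contact_force: [0.0, 0.1, 0.2]
opening: 0.0469
time_s: 19.15
tcp_pos: [0.4197, -0.2391, 0.2022]
eef_rot: [-0.009, 1.0, -0.001, 0.0]
contact_force: [-0.5, 0.2, 0.5]
opening: 0.0206
time_s: 19.55
tcp_pos: [0.4203, -0.2395, 0.2893]
eef_rot: [-0.009, 1.0, -0.002, 0.003]
contact_force: [0.8, 0.2, -0.6]
opening: 0.0206
t 19.55 tcp [ 0.4203 -0.2395  0.2893] yaw_y 91.06 z [ 0.006 -0.003 -1.   ] F [ 0.8  0.2 -0.6] op 0.0206 j [ 0.19  0.33  0.31  2.07 -0.15  0.75  2.18]
target [0.4479 0.1236 0.28  ] shift [-0.0571  0.6042  0.0138] turn [-0.0019  0.0038  0.0623]
```

```bash
python3 -m jog '[[-0.005,0.06,0,0,0,0.01],[-0.01,0.13,0,0,0,0.02],[-0.02,0.21,0,0,0,0.03],[-0.03,0.29,0,0,0,0.04],[-0.04,0.37,0,0,0,0.05],[-0.05,0.45,0,0,0,0.06],[-0.055,0.53,0.005,0,0,0.0623],[-0.057,0.59,0.01,-0.002,0.004,0.0623]]' 0 20
python3 - <<'E'
from h import *
go(HOME-.085*HF,HP,.243,.0245)
E
```

```text
time_s: 20.35
tcp_pos: [0.4475, 0.118, 0.2817]
eef_rot: [0.037, 0.999, 0.0, -0.0]
contact_force: [1.3, -0.6, 0.5]
opening: 0.0208
t 20.35 tcp [0.4475 0.118  0.2817] yaw_y 85.81 z [-0.001  0.001 -1.   ] F [ 1.3 -0.6  0.5] op 0.0208 j [-0.46  0.31  0.16  2.12 -0.07  0.72  1.24]
target [0.4454 0.1238 0.243 ] shift [0.0042 0.0093 0.0645] turn [ 0.0004 -0.0005  0.0013]
```

```bash
python3 -m jog '[[0.004,0.009,0.02,0,0,0],[0.004,0.009,0.05,0,0,0],[0.004,0.009,0.075,0,0,0],[0.004,0.009,0.093,0,0,0],[0.004,0.009,0.093,0,0,0],[0.004,0.009,0.093,0,0,0]]' 0 20
python3 - <<'E'
from h import *
s=st();p,d=read_camera("side");cv2.imwrite("pics/s16.png",cv2.resize(p[140:240,170:330],None,fx=5,fy=5,interpolation=cv2.INTER_CUBIC))
p,d=read_camera("wrist");cv2.imwrite("pics/w16.png",p)
go(HOME,HP,.225,.0245)
E
```

```text
time_s: 20.95
tcp_pos: [0.4456, 0.1232, 0.2259]
eef_rot: [0.037, 0.999, 0.0, -0.001]
contact_force: [1.0, -0.3, -0.9]
opening: 0.0209
t 20.95 tcp [0.4456 0.1232 0.2259] yaw_y 85.77 z [-0.001  0.    -1.   ] F [ 1.  -0.3 -0.9] op 0.0209 j [-0.46  0.41  0.14  2.15 -0.1   0.59  1.25]
t 21.05 tcp [0.4457 0.1234 0.2264] yaw_y 85.79 z [ 0.     0.001 -1.   ] F [-1.1 -0.9  0.1] op 0.0203 j [-0.46  0.41  0.14  2.14 -0.1   0.59  1.25]
target [0.5302 0.1174 0.225 ] shift [-0.1411  0.0004  0.0024] turn [0.0006 0.     0.001 ]
```

View pics/s16.png

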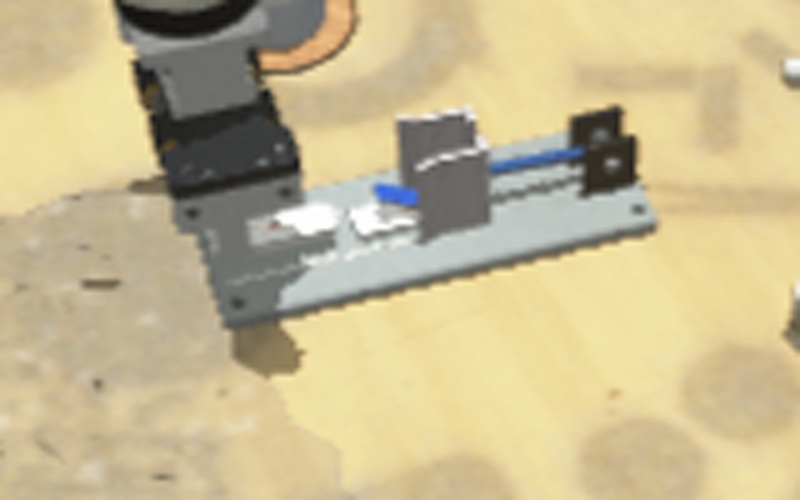

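View pics/w16.png

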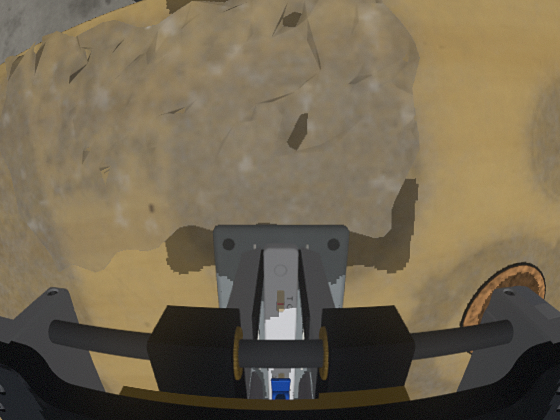

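```bash
python3 -m jog '[[-0.025,0.0005,0.001,0,0,0],[-0.05,0.0005,0.001,0,0,0],[-0.075,0.0005,0.001,0,0,0],[-0.1,0.0005,0.001,0,0,0],[-0.12,0.0005,0.002,0,0,0],[-0.128,0.0005,0.002,0,0,0],[-0.128,0.0005,0.002,0,0,0]]' 0 20
python3 - <<'E'
from h import *
s=st();p,d=read_camera("side");cv2.imwrite("pics/s17.png",cv2.resize(p[140:240,170:330],None,fx=5,fy=5,interpolation=cv2.INTER_CUBIC))
go(HOME,HP,.225,.0245)
E
```

```text
time_s: 21.75
tcp_pos: [0.5229, 0.118, 0.2255]
eef_rot: [0.037, 0.999, 0.001, 0.001]
contact_force: [1.0, -0.9, -0.8]
opening: 0.0206
t 21.75 tcp [0.5229 0.118  0.2255] yaw_y 85.77 z [ 0.001  0.001 -1.   ] F [ 1.  -0.9 -0.8] op 0.0206 j [-0.39  0.51  0.14  1.97 -0.11  0.67  1.32]
t 21.8 tcp [0.5225 0.1181 0.2255] yaw_y 85.78 z [ 0.001  0.001 -1.   ] F [ 2.3  0.5 -1.2] op 0.0205 j [-0.39  0.51  0.14  1.97 -0.11  0.67  1.32]
target [0.5302 0.1174 0.225 ] shift [-0.0128 -0.0001  0.0008] turn [0.0007 0.0008 0.0009]
```

View pics/s17.png

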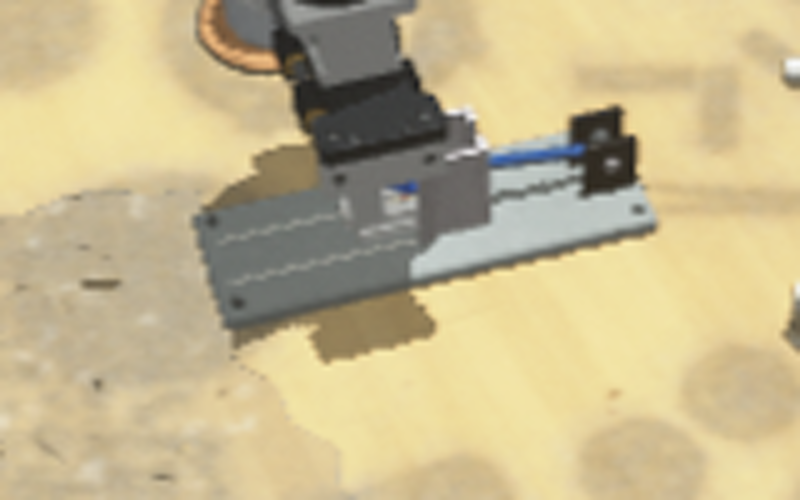

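```bash
python3 -m jog '[[-0.006,0,0.001,0,0,0],[-0.01,0,0.0018,0,0,0],[-0.013,0,0.0018,0,0,0],[-0.013,0,0.0018,0,0,0]]' 0 20
```

```text
time_s: 22.2
tcp_pos: [0.5299, 0.1176, 0.2241]
eef_rot: [0.037, 0.999, 0.0, -0.0]
contact_force: [-5.4, 1.4, 1.1]
opening: 0.0209
```

```bash
python3 -m jog '[[-0.003,0,0,0,0,0],[-0.004,0,0,0,0,0],[-0.004,0,0,0,0,0]]' 0 20
python3 - <<'E'
from h import *
s=st();p,d=read_camera("wrist");cv2.imwrite("pics/w18.png",p)
a=wplane((280,93.5),.012,s)
E
```

```text
time_s: 22.5
tcp_pos: [0.5311, 0.1176, 0.2235]
eef_rot: [0.036, 0.999, 0.0, -0.002]
contact_force: [-11.4, 1.5, 1.2]
opening: 0.0201
t 22.5 tcp [0.5311 0.1176 0.2235] yaw_y 85.82 z [-0.004  0.001 -1.   ] F [-11.4   1.5   1.2] op 0.0201 j [-0.39  0.52  0.14  1.95 -0.12  0.68  1.32]
```

View pics/w18.png

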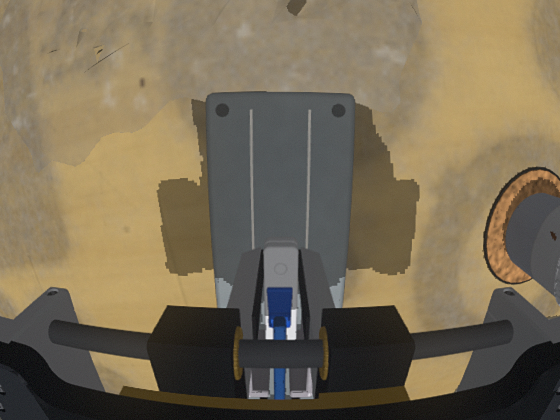

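```bash
python3 -m jog '[[0.002,0,0,0,0,0],[0.002,0,0,0,0,0],[0.002,0,0,0,0,0],[0.002,0,0,0,0,0],[0.002,0,0,0,0,0]]' 0.4 20
python3 -m jog '[[0,0,-0.03,0,0,0],[0,0,-0.08,0,0,0],[0,0,-0.13,0,0,0],[0,0,-0.17,0,0,0],[0,0,-0.17,0,0,0]]' 0.4 20
python3 - <<'E'
from h import *
p=topcards()
p,d=read_camera("side");cv2.imwrite("pics/s19.png",cv2.resize(p[120:240,130:330],None,fx=4,fy=4,interpolation=cv2.INTER_CUBIC))
p,d=read_camera("wrist");cv2.imwrite("pics/w19.png",cv2.resize(p[90:330,200:360],None,fx=2.5,fy=2.5))
go((.4405,-.3617),-107.9,.32)
go((.6129,-.2511),-20.3,.32)
E
```

```text
time_s: 23.05
tcp_pos: [0.53, 0.1177, 0.2236]
eef_rot: [0.037, 0.999, 0.0, -0.002]
contact_force: [-0.1, -0.5, -0.2]
opening: 0.0377
time_s: 23.55
tcp_pos: [0.5312, 0.1177, 0.3287]
eef_rot: [0.037, 0.999, 0.001, 0.0]
contact_force: [-0.3, 0.3, -0.1]
opening: 0.0374
top card px [349. 208.] 173 c [ 0.6129 -0.2511] axis 159.8
top card px [388. 272.] 180 c [ 0.4405 -0.3617] axis 72.1
t 23.7 tcp [0.5302 0.1176 0.3251] yaw_y 85.82 z [-0.004  0.001 -1.   ] F [ 0.  -0.2 -0.9] op 0.0375 j [-0.41  0.37  0.17  1.9  -0.08  0.89  1.29]
target [ 0.4485 -0.337   0.32  ] shift [ 0.0806 -0.7656  0.0087] turn [-0.0026 -0.0022  1.2068]
t 23.7 tcp [0.5302 0.1176 0.3251] yaw_y 85.82 z [-0.004  0.001 -1.   ] F [ 0.  -0.2 -0.9] op 0.0375 j [-0.41  0.37  0.17  1.9  -0.08  0.89  1.29]
target [ 0.5885 -0.2421  0.32  ] shift [-0.1406 -0.5908  0.0077] turn [-0.0003 -0.003   0.1876]
```

View pics/w19.png

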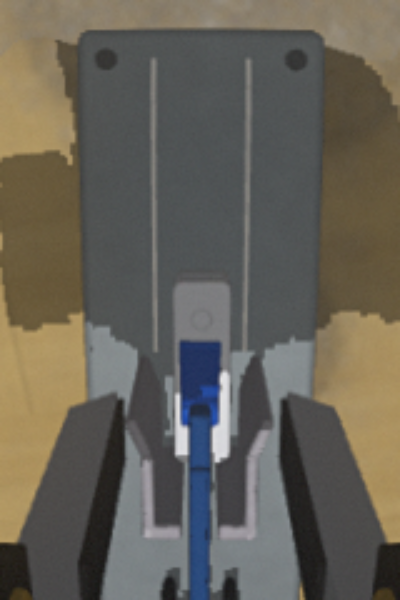

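View pics/s19.png

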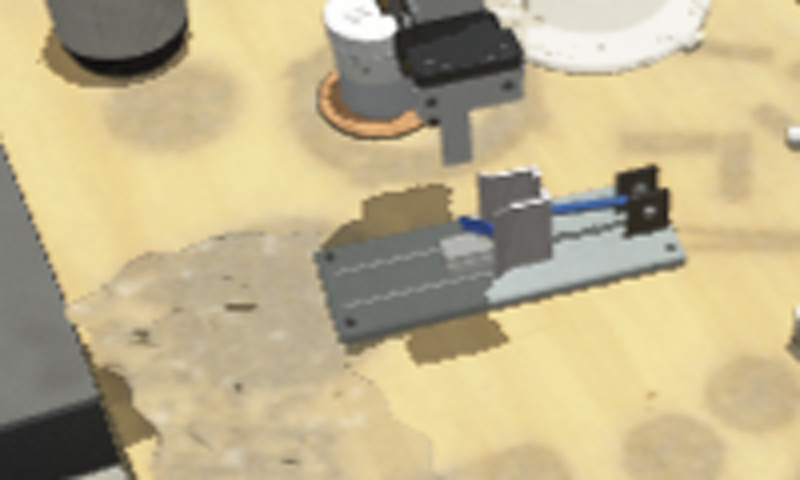

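```bash
python3 -m jog '[[-0.02,-0.08,0,0,0,0.025],[-0.04,-0.16,0,0,0,0.05],[-0.06,-0.24,0,0,0,0.08],[-0.08,-0.32,0,0,0,0.11],[-0.1,-0.4,0,0,0,0.14],[-0.12,-0.48,0,0,0,0.165],[-0.135,-0.55,0,0,-0.003,0.1876],[-0.1406,-0.5908,0.0077,0,-0.003,0.1876]]' 0.5 20
python3 -m jog '[[0,0,0,0,0,0],[0,0,0,0,0,0]]' 0.5 20
python3 - <<'E'
from h import *
s=st();p,d=read_camera("wrist");cv2.imwrite("pics/w20.png",p);whites(s,p)
go((.6129,-.2511),-20.2,.2025)
E
```

```text
time_s: 24.5
tcp_pos: [0.588, -0.2458, 0.319]
eef_rot: [0.178, 0.984, -0.001, -0.0]
contact_force: [0.1, 1.0, -0.3]
opening: 0.0469
time_s: 24.7
tcp_pos: [0.5876, -0.2462, 0.3175]
eef_rot: [0.179, 0.984, -0.001, -0.001]
contact_force: [0.2, 0.6, -0.6]
opening: 0.0469
t 24.7 tcp [ 0.5876 -0.2462  0.3175] yaw_y 69.37 z [-0.003 -0.001 -1.   ] F [ 0.2  0.6 -0.6] op 0.0469 j [ 0.11  0.55  0.32  1.67 -0.2   0.96  1.72]
white px [118. 112.] c [ 0.4396 -0.3585] axis 71.8 size [69.3 18.6]
white px [287. 248.] c [ 0.6254 -0.2534] axis 159.2 size [18.2 38.9]
t 24.75 tcp [ 0.588  -0.245   0.3179] yaw_y 69.47 z [-0.003 -0.001 -1.   ] F [-0.2  0.7 -0.8] op 0.0471 j [ 0.11  0.55  0.32  1.67 -0.2   0.96  1.72]
target [ 0.5885 -0.2421  0.2025] shift [0.0005 0.0052 0.1924] turn [-0.0011 -0.0014 -0.0038]
```

View pics/w20.png

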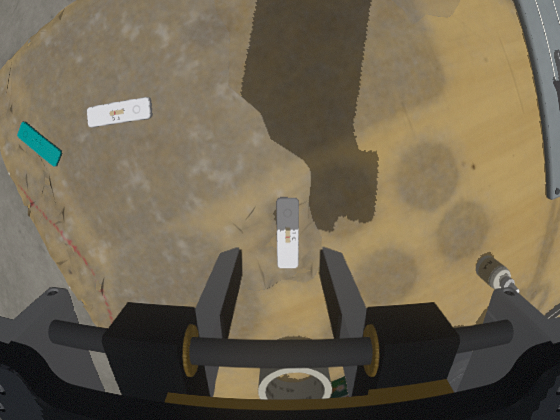

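```bash
python3 -m jog '[[0,0.002,0.05,0,0,0],[0.0005,0.0052,0.1,0,-0.0014,-0.003],[0.0005,0.0052,0.15,0,-0.0014,-0.003],[0.0005,0.0052,0.175,0,-0.0014,-0.003],[0.0005,0.0052,0.188,0,-0.0014,-0.003],[0.0005,0.0052,0.1924,0,-0.0014,-0.003],[0.0005,0.0052,0.1924,0,-0.0014,-0.003]]' 0.5 20
python3 - <<'E'
from h import *
s=st();p,d=read_camera("wrist");cv2.imwrite("pics/w21.png",p[180:420,150:410])
go((.6129,-.2511),-20.2,.2018)
E
```

```text
time_s: 25.45
tcp_pos: [0.5888, -0.242, 0.2032]
eef_rot: [0.176, 0.984, -0.001, 0.0]
contact_force: [0.4, 0.4, -0.2]
opening: 0.0471
t 25.45 tcp [ 0.5888 -0.242   0.2032] yaw_y 69.74 z [ 0.    -0.002 -1.   ] F [ 0.4  0.4 -0.2] op 0.0471 j [ 0.14  0.69  0.27  1.72 -0.25  0.76  1.76]
t 25.5 tcp [ 0.5889 -0.2422  0.2036] yaw_y 69.73 z [ 0.001 -0.002 -1.   ] F [-1.1 -0.5 -0.2] op 0.047 j [ 0.14  0.69  0.27  1.72 -0.25  0.76  1.76]
target [ 0.5885 -0.2421  0.2018] shift [ 0.0006 -0.0002  0.0029] turn [-0.0011  0.0009 -0.0008]
```

View pics/w21.png

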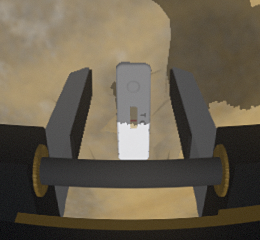

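```bash
python3 - <<'E'
from h import *
s=env.read_state()
e=wplane((283,242),.0085,s); R0=R.from_quat(s["eef_rot"]); print("card end in tool frame",R0.inv().apply(e-s["tcp_pos"]))
E
python3 -m jog '[[0,0.001,0.0015,0,0,0],[0,0.0015,0.0029,0,0,0],[0,0.0015,0.0029,0,0,0]]' 0.5 20
python3 -m jog '[[0,0,0,0,0,0],[0,0,0,0,0,0],[0,0,0,0,0,0],[0,0,0,0,0,0],[0,0,0,0,0,0],[0,0,0,0,0,0]]' 0 20
python3 -m jog '[[0,0,-0.04,0,0,0],[0,0,-0.09,0,0,0],[0,0,-0.14,0,0,0],[0,0,-0.14,0,0,0]]' 0 20
python3 - <<'E'
from h import *
go(HOME-.085*HF,HP,.28,.022)
E
```

```text
card end in tool frame [0.01395549 0.00195505 0.19503198]
time_s: 25.8
tcp_pos: [0.5893, -0.2413, 0.2022]
eef_rot: [0.176, 0.984, -0.001, 0.001]
contact_force: [-0.5, -0.5, -1.6]
opening: 0.0469
time_s: 26.4
tcp_pos: [0.5893, -0.2413, 0.2021]
eef_rot: [0.176, 0.984, -0.001, 0.001]
contact_force: [0.3, -0.1, 0.7]
opening: 0.0208
time_s: 26.8
tcp_pos: [0.59, -0.2417, 0.29]
eef_rot: [0.176, 0.984, -0.001, 0.004]
contact_force: [1.3, -0.3, -0.4]
opening: 0.0207
t 26.8 tcp [ 0.59   -0.2417  0.29  ] yaw_y 69.73 z [ 0.006 -0.004 -1.   ] F [ 1.3 -0.3 -0.4] op 0.0207 j [ 0.11  0.58  0.31  1.69 -0.21  0.9   1.72]
target [0.4479 0.1236 0.28  ] shift [0.4332 0.4891 0.0129] turn [-0.0016  0.0048 -0.1858]
```

```bash
python3 -m jog '[[0.04,0.045,0,0,0,-0.025],[0.09,0.1,0,0,0,-0.05],[0.14,0.16,0,0,0.003,-0.08],[0.2,0.22,0,0,0.004,-0.11],[0.26,0.28,0,0,0.004,-0.14],[0.31,0.34,0,0,0.004,-0.165],[0.36,0.4,0.005,0,0.004,-0.1858],[0.41,0.46,0.01,-0.001,0.004,-0.1858]]' 0 20
python3 - <<'E'
from h import *
go(HOME-.085*HF,HP,.245,.022)
E
```

```text
time_s: 27.6
tcp_pos: [0.4538, 0.1041, 0.2817]
eef_rot: [0.037, 0.999, -0.0, 0.001]
contact_force: [1.8, -0.4, -1.0]
opening: 0.0206
t 27.6 tcp [0.4538 0.1041 0.2817] yaw_y 85.77 z [ 0.001 -0.001 -1.   ] F [ 1.8 -0.4 -1. ] op 0.0206 j [-0.44  0.31  0.18  2.11 -0.08  0.72  1.28]
target [0.4479 0.1236 0.245 ] shift [0.0123 0.0318 0.0611] turn [-0.0005  0.0008  0.0008]
```

```bash
python3 -m jog '[[0.0123,0.0318,0.01,0,0,0],[0.0123,0.0318,0.03,0,0,0],[0.0123,0.0318,0.055,0,0,0],[0.0123,0.0318,0.075,0,0,0],[0.0123,0.0318,0.08,0,0,0],[0.0123,0.0318,0.08,0,0,0]]' 0 20
python3 - <<'E'
from h import *
s=st();p,d=read_camera("side");cv2.imwrite("pics/s22.png",cv2.resize(p[140:240,170:330],None,fx=5,fy=5,interpolation=cv2.INTER_CUBIC))
p,d=read_camera("wrist");cv2.imwrite("pics/w22.png",p[180:420,150:410])
go(HOME,HP,.233,.022)
E
```

```text
time_s: 28.2
tcp_pos: [0.448, 0.123, 0.2332]
eef_rot: [0.037, 0.999, -0.001, 0.0]
contact_force: [0.9, -0.6, 0.0]
opening: 0.0204
t 28.2 tcp [0.448  0.123  0.2332] yaw_y 85.71 z [ 0.    -0.001 -1.   ] F [ 0.9 -0.6  0. ] op 0.0204 j [-0.46  0.4   0.15  2.14 -0.1   0.61  1.25]
t 28.3 tcp [0.4482 0.1233 0.2339] yaw_y 85.73 z [ 0.001 -0.001 -1.   ] F [-0.8  0.4 -0.5] op 0.0201 j [-0.47  0.4   0.15  2.14 -0.1   0.61  1.25]
target [0.5327 0.1172 0.233 ] shift [-0.1412  0.0004  0.0017] turn [-0.0004  0.001   0.0004]
```

View pics/s22.png

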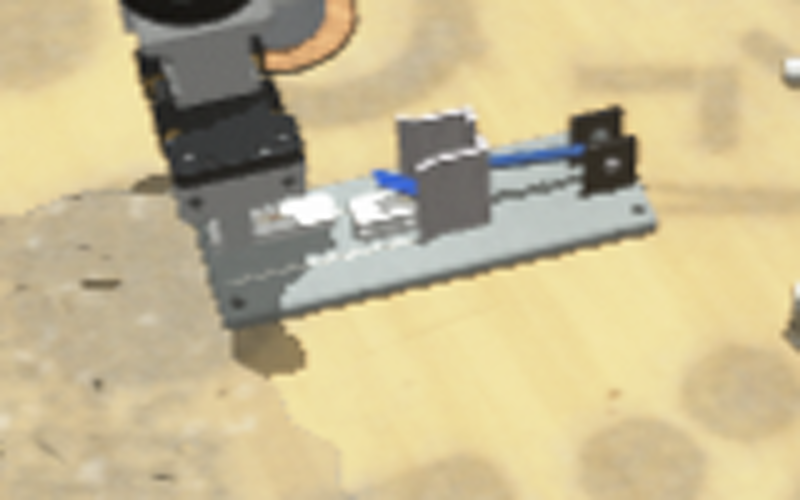

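View pics/w22.png

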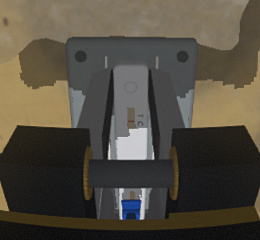

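```bash
python3 -m jog '[[-0.025,0.0005,0,0,0,0],[-0.05,0.0005,0,0,0,0],[-0.075,0.0005,0,0,0,0],[-0.1,0.0005,0,0,0,0],[-0.12,0.0005,0.001,0,0,0],[-0.13,0.0005,0.001,0,0,0],[-0.13,0.0005,0.001,0,0,0]]' 0 20
python3 -m jog '[[-0.004,0,0.0005,0,0,0],[-0.008,0,0.001,0,0,0],[-0.008,0,0.001,0,0,0]]' 0 20
```

```text
time_s: 29.0
tcp_pos: [0.5267, 0.1176, 0.2337]
eef_rot: [0.037, 0.999, -0.0, 0.001]
contact_force: [1.5, -0.3, -2.0]
opening: 0.0202
time_s: 29.3
tcp_pos: [0.5313, 0.1173, 0.2331]
eef_rot: [0.037, 0.999, -0.0, 0.001]
contact_force: [-2.2, 0.0, 0.0]
opening: 0.0206
```

```bash
python3 -m jog '[[-0.003,0,0.0005,0,0,0],[-0.006,0,0.001,0,0,0],[-0.006,0,0.001,0,0,0]]' 0 20
python3 - <<'E'
from h import *
s=st();p,d=read_camera("wrist");cv2.imwrite("pics/w23.png",p)
E
```

```text
time_s: 29.6
tcp_pos: [0.5334, 0.1174, 0.2316]
eef_rot: [0.037, 0.999, -0.001, -0.001]
contact_force: [-13.5, 1.7, 0.8]
opening: 0.0208
t 29.6 tcp [0.5334 0.1174 0.2316] yaw_y 85.76 z [-0.003 -0.001 -1.   ] F [-13.5   1.7   0.8] op 0.0208 j [-0.4   0.51  0.15  1.94 -0.12  0.7   1.32]
```

View pics/w23.png

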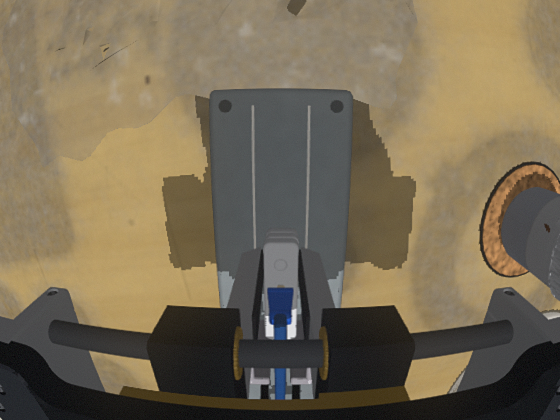

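```bash
python3 -m jog '[[0.002,0,0,0,0,0],[0.002,0,0,0,0,0],[0.002,0,0,0,0,0],[0.002,0,0,0,0,0],[0.002,0,0,0,0,0]]' 0.4 20
python3 -m jog '[[0,0,-0.03,0,0,0],[0,0,-0.08,0,0,0],[0,0,-0.13,0,0,0],[0,0,-0.15,0,0,0],[0,0,-0.15,0,0,0]]' 0.4 20
python3 - <<'E'
from h import *
p=topcards();cv2.imwrite("pics/t24.png",cv2.resize(p[140:300,110:450],None,fx=2.3,fy=2.3,interpolation=cv2.INTER_CUBIC))
p,d=read_camera("wrist");cv2.imwrite("pics/w24.png",cv2.resize(p[90:330,200:360],None,fx=2.5,fy=2.5))
go((.4405,-.3617),-107.9,.32)
E
```

```text
time_s: 30.15
tcp_pos: [0.5323, 0.1174, 0.2318]
eef_rot: [0.037, 0.999, -0.001, -0.001]
contact_force: [-0.5, 0.3, -0.1]
opening: 0.0376
time_s: 30.65
tcp_pos: [0.5328, 0.1175, 0.3231]
eef_rot: [0.037, 0.999, -0.0, 0.0]
contact_force: [0.5, -0.3, -0.4]
opening: 0.0374
top card px [388. 272.] 180 c [ 0.4405 -0.3617] axis 72.1
t 30.75 tcp [0.5323 0.1175 0.3209] yaw_y 85.75 z [-0.003 -0.001 -1.   ] F [-1.5  0.4  0.3] op 0.0377 j [-0.42  0.38  0.18  1.9  -0.08  0.88  1.3 ]
target [ 0.4485 -0.337   0.32  ] shift [ 0.0831 -0.7657  0.0028] turn [-2.1000e-03 -4.0000e-04  1.2061e+00]
```

View pics/w24.png

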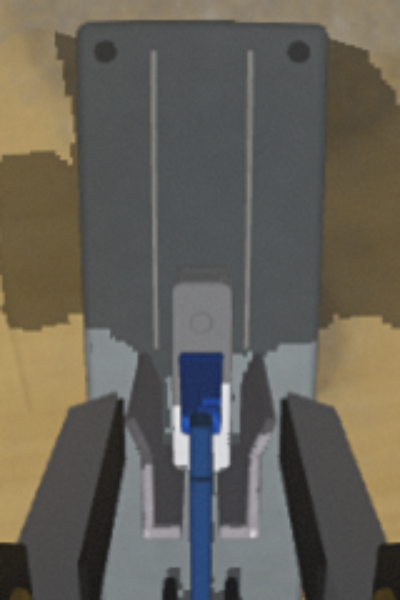

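View pics/t24.png

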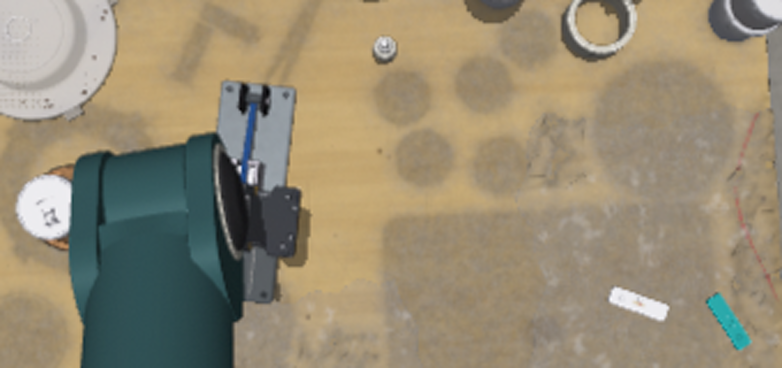

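```bash
python3 -m jog '[[0.01,-0.08,0,0,0,0.09],[0.02,-0.16,0,0,0,0.18],[0.03,-0.24,0,0,0,0.27],[0.045,-0.32,0,0,0,0.36],[0.055,-0.4,0,0,0,0.45],[0.065,-0.48,0,0,0,0.54],[0.07,-0.56,0,0,0,0.63],[0.078,-0.64,0,0,0,0.72]]' 0.5 20
python3 - <<'E'
from h import *
go((.4405,-.3617),-107.9,.32)
E
```

```text
time_s: 31.55
tcp_pos: [0.4563, -0.2636, 0.3203]
eef_rot: [0.548, 0.837, -0.002, -0.001]
contact_force: [1.0, 0.6, 0.0]
opening: 0.0471
t 31.55 tcp [ 0.4563 -0.2636  0.3203] yaw_y 23.57 z [-0.004 -0.001 -1.   ] F [1.  0.6 0. ] op 0.0471 j [ 0.02  0.39  0.54  1.95 -0.25  0.87  1.1 ]
target [ 0.4485 -0.337   0.32  ] shift [-0.1068 -0.0609  0.0007] turn [-0.0029  0.0006  0.4826]
```

```bash
python3 -m jog '[[-0.03,-0.02,0,0,0,0.09],[-0.07,-0.04,0,0,0,0.18],[-0.1,-0.06,0,0,0,0.27],[-0.1068,-0.0609,0,0,0,0.36],[-0.1068,-0.0609,0,0,0,0.45],[-0.1068,-0.0609,0,-0.003,0,0.4826],[-0.1068,-0.0609,0,-0.003,0,0.4826]]' 0.5 20
python3 - <<'E'
from h import *
s=st();p,d=read_camera("wrist");cv2.imwrite("pics/w25.png",p);whites(s,p)
go((.4405,-.3607),-107.9,.2028)
E
```

```text
time_s: 32.25
tcp_pos: [0.4483, -0.3368, 0.3189]
eef_rot: [0.809, 0.588, -0.001, -0.0]
contact_force: [0.4, -0.2, -1.2]
opening: 0.0468
t 32.25 tcp [ 0.4483 -0.3368  0.3189] yaw_y -17.96 z [-0.002 -0.001 -1.   ] F [ 0.4 -0.2 -1.2] op 0.0468 j [ 0.04  0.49  0.71  1.87 -0.39  0.92  0.62]
white px [280. 255.] c [ 0.4333 -0.3781] axis 71.4 size [28.  18.4]
t 32.3 tcp [ 0.4483 -0.3368  0.3192] yaw_y -17.82 z [-0.002 -0.001 -1.   ] F [-0.4 -0.3  0.2] op 0.0471 j [ 0.04  0.49  0.71  1.87 -0.39  0.92  0.62]
target [ 0.4485 -0.336   0.2028] shift [0.0016 0.0002 0.1939] turn [-0.0011  0.0009  0.0009]
```

View pics/w25.png

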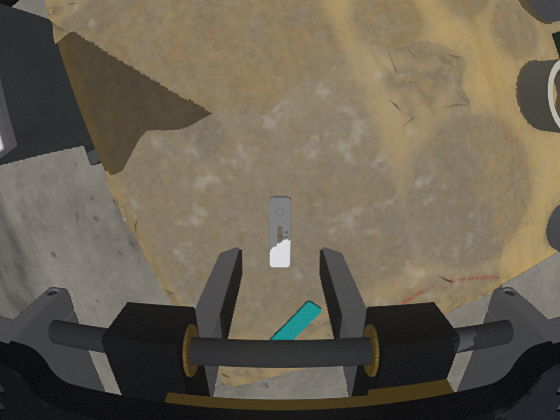

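```bash
python3 -m jog '[[0,0,0.05,0,0,0],[0.0016,0,0.1,0,0,0],[0.0016,0,0.15,0,0,0],[0.0016,0,0.175,0,0,0],[0.0016,0,0.188,0,0,0],[0.0016,0,0.194,0,0,0],[0.0016,0,0.194,0,0,0]]' 0.5 20
python3 - <<'E'
from h import *
s=st();p,d=read_camera("wrist");cv2.imwrite("pics/w26.png",p[180:420,150:410])
go((.4405,-.3607),-107.9,.2018)
E
```

```text
time_s: 33.0
tcp_pos: [0.4485, -0.3361, 0.2032]
eef_rot: [0.808, 0.589, -0.001, -0.0]
contact_force: [-0.0, 0.4, -0.1]
opening: 0.0468
t 33.0 tcp [ 0.4485 -0.3361  0.2032] yaw_y -17.81 z [-0.002 -0.001 -1.   ] F [-0.   0.4 -0.1] op 0.0468 j [ 0.14  0.66  0.58  1.93 -0.53  0.72  0.73]
t 33.05 tcp [ 0.4486 -0.3361  0.2035] yaw_y -17.81 z [-0.001 -0.001 -1.   ] F [ 0.3 -0.1  0.4] op 0.0472 j [ 0.14  0.66  0.58  1.93 -0.53  0.72  0.73]
target [ 0.4485 -0.336   0.2018] shift [ 0.0002 -0.0003  0.0029] turn [-0.0004  0.001   0.0011]
```

View pics/w26.png

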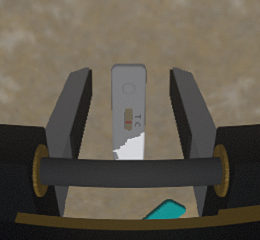

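```bash
python3 -m jog '[[0,-0.001,0.0015,0,0,0],[0,-0.001,0.0027,0,0,0],[0,-0.001,0.0027,0,0,0]]' 0.5 20
python3 -m jog '[[0,0,0,0,0,0],[0,0,0,0,0,0],[0,0,0,0,0,0],[0,0,0,0,0,0],[0,0,0,0,0,0],[0,0,0,0,0,0]]' 0 20
python3 -m jog '[[0,0,-0.04,0,0,0],[0,0,-0.09,0,0,0],[0,0,-0.14,0,0,0],[0,0,-0.14,0,0,-0.08],[0,0,-0.14,0,0,-0.17],[0,0,-0.14,0,0,-0.26],[0,0,-0.14,0,0,-0.35],[0,0,-0.14,0,0,-0.44]]' 0 20
python3 - <<'E'
from h import *
go(HOME-.085*HF,HP,.29,.023)
E
```

```text
time_s: 33.35
tcp_pos: [0.4481, -0.336, 0.2023]
eef_rot: [0.808, 0.589, -0.001, 0.0]
contact_force: [1.0, -0.3, -0.6]
opening: 0.0474
time_s: 33.95
tcp_pos: [0.4481, -0.336, 0.2023]
eef_rot: [0.808, 0.589, -0.001, 0.0]
contact_force: [0.9, 0.7, 0.4]
opening: 0.0203
time_s: 34.75
tcp_pos: [0.4481, -0.3358, 0.2863]
eef_rot: [0.571, 0.821, -0.001, 0.0]
contact_force: [-0.1, 0.6, 0.2]
opening: 0.0204
t 34.75 tcp [ 0.4481 -0.3358  0.2863] yaw_y 20.33 z [-0.001 -0.001 -1.   ] F [-0.1  0.6  0.2] op 0.0204 j [ 0.18  0.49  0.51  1.89 -0.32  0.84  1.22]
target [0.4469 0.1237 0.29  ] shift [ 0.7188  0.2642 -0.0073] turn [-1.000e-03  3.000e-04 -7.606e-01]
```

```bash
python3 -m jog '[[0.05,0.02,0,0,0,-0.08],[0.12,0.045,0,0,0,-0.17],[0.19,0.07,0,0,0,-0.26],[0.265,0.097,0,0,0,-0.35],[0.34,0.125,0,0,0,-0.44],[0.415,0.153,0,0,0,-0.53],[0.49,0.18,0,0,0,-0.62],[0.56,0.206,0,0,0,-0.7]]' 0 20
python3 - <<'E'
from h import *
go(HOME-.085*HF,HP,.29,.023)
E
```

```text
time_s: 35.55
tcp_pos: [0.4468, 0.0242, 0.286]
eef_rot: [0.08, 0.997, -0.001, 0.0]
contact_force: [1.6, 0.2, -0.2]
opening: 0.0206
t 35.55 tcp [0.4468 0.0242 0.286 ] yaw_y 80.82 z [-0.    -0.001 -1.   ] F [ 1.6  0.2 -0.2] op 0.0206 j [-0.3   0.28  0.2   2.15 -0.08  0.72  1.36]
target [0.4469 0.1237 0.29  ] shift [ 0.0263  0.1637 -0.0069] turn [-0.0008  0.0001 -0.0568]
```

```bash
python3 -m jog '[[0.01,0.06,0,0,0,-0.03],[0.02,0.12,0,0,0,-0.0568],[0.0263,0.155,0.01,0,0,-0.0568],[0.0263,0.1637,0.03,0,0,-0.0568],[0.0263,0.1637,0.055,0,0,-0.0568],[0.0263,0.1637,0.0725,0,0,-0.0568],[0.0263,0.1637,0.0725,0,0,-0.0568]]' 0 20
python3 - <<'E'
from h import *
s=st();p,d=read_camera("side");cv2.imwrite("pics/s27.png",cv2.resize(p[140:240,170:330],None,fx=5,fy=5,interpolation=cv2.INTER_CUBIC))
p,d=read_camera("wrist");cv2.imwrite("pics/w27.png",p[180:420,150:410])
go(HOME,HP,.242,.023)
E
```

```text
time_s: 36.25
tcp_pos: [0.4466, 0.1227, 0.241]
eef_rot: [0.038, 0.999, -0.001, -0.001]
contact_force: [-0.7, 0.2, -0.6]
opening: 0.0206
t 36.25 tcp [0.4466 0.1227 0.241 ] yaw_y 85.64 z [-0.002 -0.002 -1.   ] F [-0.7  0.2 -0.6] op 0.0206 j [-0.44  0.38  0.12  2.14 -0.08  0.63  1.23]
t 36.35 tcp [0.447  0.123  0.2423] yaw_y 85.64 z [-0.001 -0.002 -1.   ] F [1.3 0.7 0.2] op 0.0207 j [-0.44  0.38  0.12  2.13 -0.08  0.63  1.23]
target [0.5317 0.1173 0.242 ] shift [-0.1414  0.0012  0.0005] turn [-0.0011 -0.0003 -0.0007]
```

View pics/s27.png

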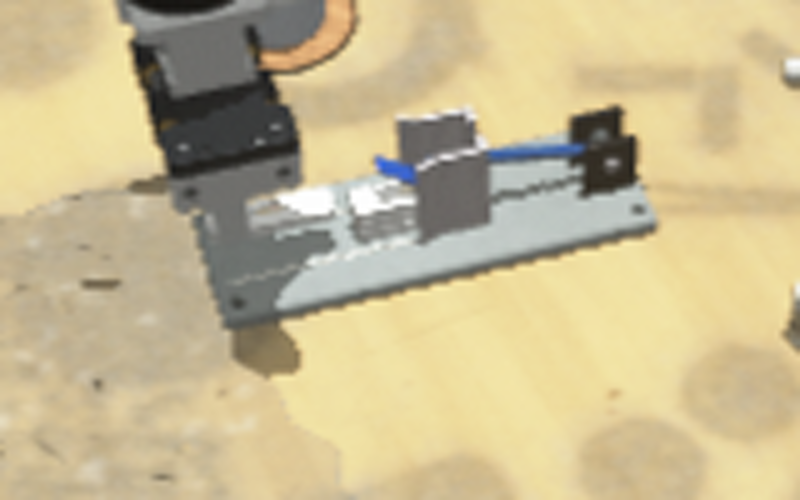

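View pics/w27.png

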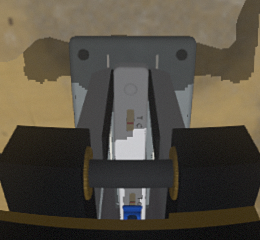

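```bash
python3 -m jog '[[-0.025,0.001,0,0,0,0],[-0.05,0.001,0,0,0,0],[-0.075,0.001,0,0,0,0],[-0.1,0.001,0,0,0,0],[-0.12,0.001,0,0,0,0],[-0.13,0.001,0,0,0,0],[-0.13,0.001,0,0,0,0]]' 0 20
python3 -m jog '[[-0.004,0,0,0,0,0],[-0.008,0,0,0,0,0],[-0.011,0,0,0,0,0],[-0.011,0,0,0,0,0]]' 0 20
python3 - <<'E'
from h import *
s=st();p,d=read_camera("side");cv2.imwrite("pics/s28.png",cv2.resize(p[140:240,170:330],None,fx=5,fy=5,interpolation=cv2.INTER_CUBIC))
p,d=read_camera("wrist");cv2.imwrite("pics/w28.png",p)
E
```

```text
time_s: 37.05
tcp_pos: [0.5255, 0.1174, 0.2426]
eef_rot: [0.038, 0.999, -0.001, 0.0]
contact_force: [2.1, 0.3, -1.8]
opening: 0.0207
time_s: 37.45
tcp_pos: [0.5313, 0.117, 0.2422]
eef_rot: [0.038, 0.999, -0.001, -0.001]
contact_force: [-6.9, 0.3, -1.0]
opening: 0.0207
t 37.45 tcp [0.5313 0.117  0.2422] yaw_y 85.63 z [-0.002 -0.002 -1.   ] F [-6.9  0.3 -1. ] op 0.0207 j [-0.38  0.49  0.13  1.94 -0.09  0.71  1.3 ]
```

View pics/w28.png

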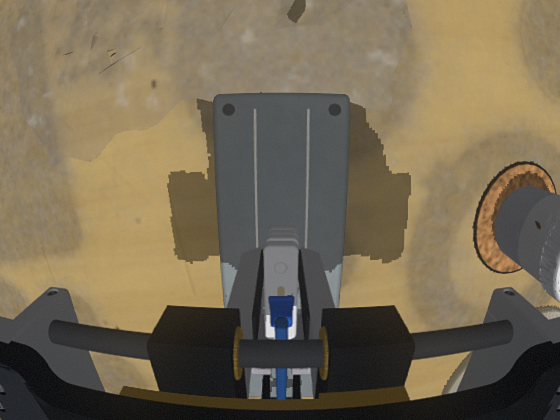

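View pics/s28.png

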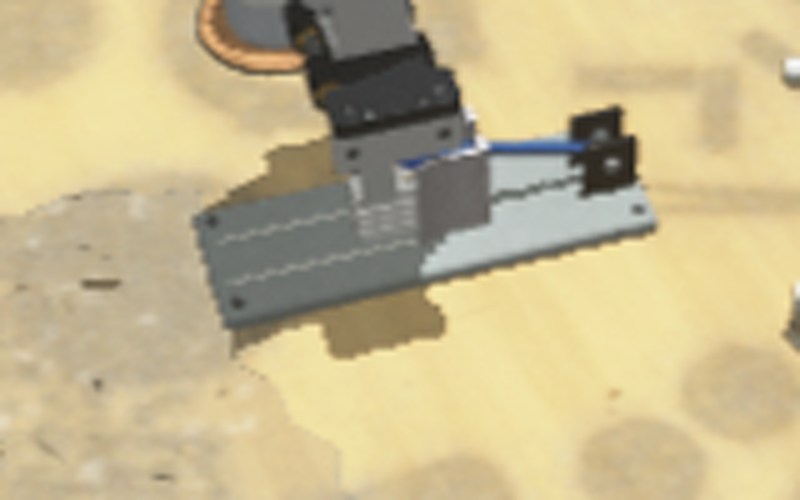

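```bash
python3 -m jog '[[-0.002,0,0.001,0,0,0],[-0.004,0,0.0015,0,0,0],[-0.004,0,0.0015,0,0,0]]' 0 20
python3 -m jog '[[0.002,0,0,0,0,0],[0.002,0,0,0,0,0],[0.002,0,0,0,0,0],[0.002,0,0,0,0,0],[0.002,0,0,0,0,0]]' 0.4 20
python3 -m jog '[[0,0,-0.03,0,0,0],[0,0,-0.08,0,0,0],[0,0,-0.13,0,0,0],[0.05,0,-0.13,0,0,0],[0.09,0,-0.13,0,0,0],[0.09,0,-0.13,0,0,0]]' 0.4 20
python3 - <<'E'
from h import *
s=st();p=topcards();cv2.imwrite("pics/t29.png",cv2.resize(p[140:300,110:450],None,fx=2.3,fy=2.3,interpolation=cv2.INTER_CUBIC))
p,d=read_camera("wrist");cv2.imwrite("pics/w29.png",p)
p,d=read_camera("side");cv2.imwrite("pics/s29.png",cv2.resize(p[110:240,140:340],None,fx=4,fy=4,interpolation=cv2.INTER_CUBIC))
E
```

```text
time_s: 37.85
tcp_pos: [0.5324, 0.1171, 0.2407]
eef_rot: [0.038, 0.999, -0.001, -0.003]
contact_force: [-11.3, 0.9, 0.8]
opening: 0.0206
time_s: 38.35
tcp_pos: [0.5314, 0.1171, 0.2408]
eef_rot: [0.038, 0.999, -0.001, -0.003]
contact_force: [-1.3, -0.5, 0.8]
opening: 0.0376
time_s: 38.95
tcp_pos: [0.4759, 0.1216, 0.3193]
eef_rot: [0.037, 0.999, -0.001, -0.003]
contact_force: [1.0, 0.4, 0.5]
opening: 0.0377
t 38.95 tcp [0.4759 0.1216 0.3193] yaw_y 85.71 z [-0.006 -0.002 -1.   ] F [1.  0.4 0.5] op 0.0377 j [-0.43  0.29  0.14  2.02 -0.05  0.84  1.23]
top card px [216. 229.] 74 c [0.5452 0.1151] axis 168.1
```

View pics/w29.png

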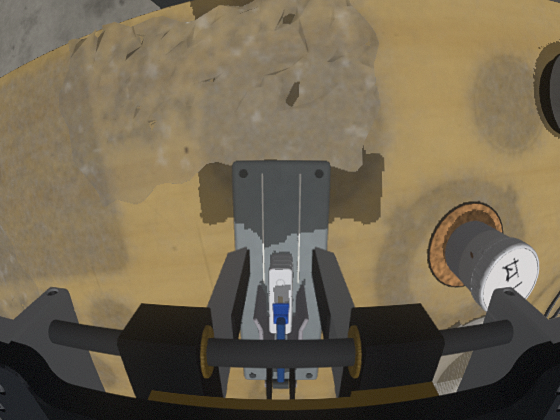

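View pics/s29.png

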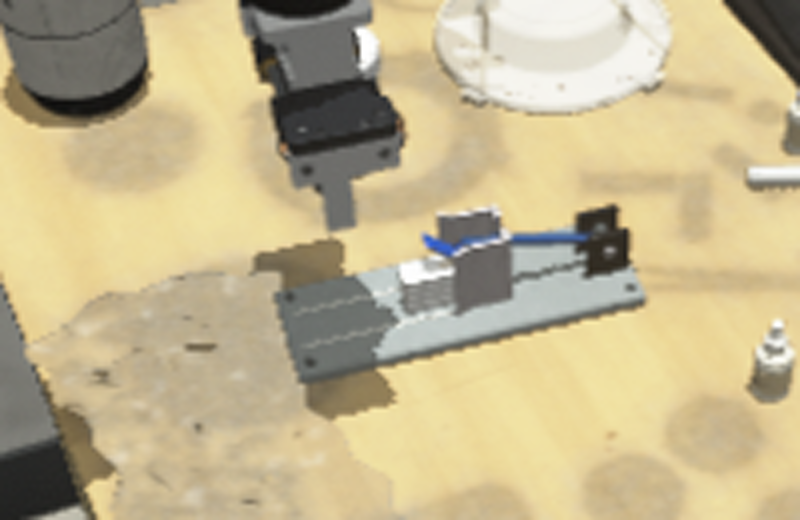

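View pics/t29.png

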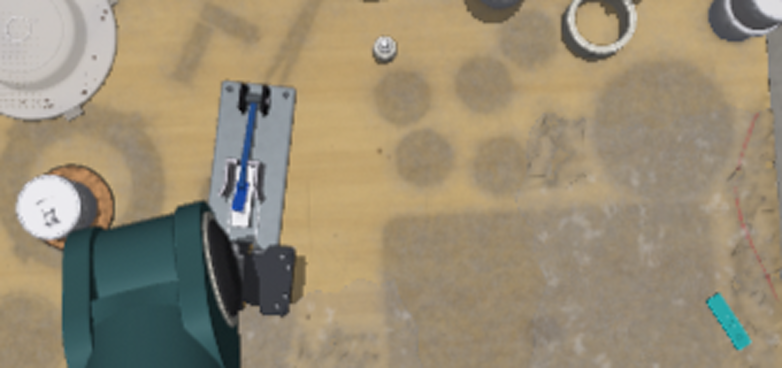

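```bash
python3 - <<'E'
from h import *
go(HOME,HP,.215,.068)
p=cv2.imread("pics/w29.png");cv2.imwrite("pics/w29c.png",cv2.resize(p[230:340,230:330],None,fx=6,fy=5))
E
```

```text
t 39.1 tcp [0.4785 0.1214 0.3193] yaw_y 85.65 z [-0.004 -0.002 -1.   ] F [ 0.1 -0.3  0.2] op 0.0376 j [-0.43  0.29  0.14  2.02 -0.05  0.84  1.23]
target [0.4868 0.1207 0.215 ] shift [-0.0146  0.0003  0.1738] turn [-0.0015 -0.0028 -0.0006]
```

View pics/w29c.png

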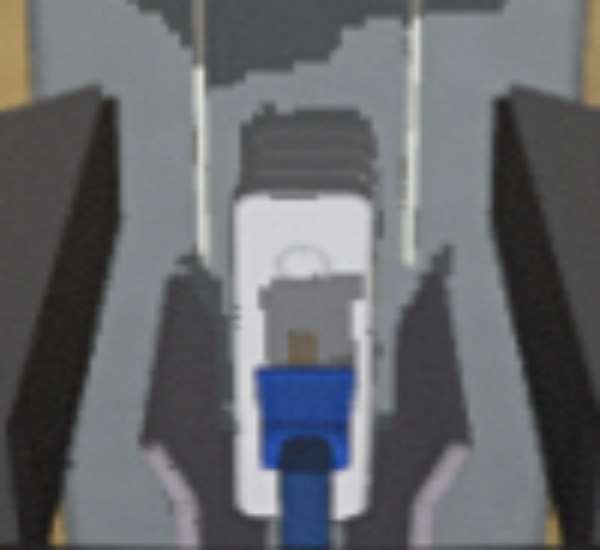

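```bash
python3 -m jog '[[0,0,0.02,0,0,0],[-0.0146,0,0.05,0,-0.0028,0],[-0.0146,0,0.09,0,-0.0028,0],[-0.0146,0,0.13,0,-0.0028,0],[-0.0146,0,0.16,0,-0.0028,0],[-0.0146,0,0.173,0,-0.0028,0],[-0.0146,0,0.173,0,-0.0028,0]]' 0 10
python3 -m jog '[[-0.01,0,0,0,0,0],[-0.02,0,0,0,0,0],[-0.028,0,0,0,0,0],[-0.034,0,0,0,0,0],[-0.034,0,0,0,0,0]]' 0 10
```

```text
time_s: 39.8
tcp_pos: [0.4868, 0.1203, 0.2142]
eef_rot: [0.038, 0.999, -0.002, -0.001]
contact_force: [0.3, -0.1, 0.3]
opening: 0.0004
time_s: 40.3
tcp_pos: [0.5076, 0.1186, 0.2144]
eef_rot: [0.038, 0.999, -0.001, -0.001]
contact_force: [0.5, 0.3, -0.0]
opening: 0.0006
```

```bash
python3 -m jog '[[-0.002,0,0,0,0,0],[-0.004,0,0,0,0,0],[-0.006,0,0,0,0,0],[-0.006,0,0,0,0,0]]' 0 10
```

```text
time_s: 40.7
tcp_pos: [0.5099, 0.1186, 0.2141]
eef_rot: [0.038, 0.999, -0.002, -0.003]
contact_force: [-12.8, 1.3, 9.0]
opening: 0.0003
```

```bash
python3 -m jog '[[0.006,0,0,0,0,0],[0.03,0,0,0,0,0],[0.05,0,-0.03,0,0,0],[0.05,0,-0.1,0,0,0],[0.05,0,-0.18,0,0,0],[0.08,-0.06,-0.25,0,0,0],[0.1,-0.14,-0.25,0,0,0],[0.1,-0.22,-0.25,0,0,0]]' 0 10
python3 -m jog '[[0,-0.08,0,0,0,0],[0,-0.16,0,0,0,0],[0,-0.24,0,0,0,0],[0,-0.32,0,0,0,0],[0,-0.32,0,0,0,0]]' 0 10
python3 - <<'E'
from h import *
s=st();p,d=read_camera("top");C=cloud("top",d)
cv2.imwrite("pics/t30.png",p);cv2.imwrite("pics/t30c.png",cv2.resize(p[165:285,110:260],None,fx=5,fy=5,interpolation=cv2.INTER_CUBIC))
for n in ("mat","jar"):
  for q in finder.landmark_of("top",n)[:2]: print(n,q["score"],q["pixel"],np.round(onplane("top",q["pixel"],.0025),4))
m=(C[...,2]>.075)&(C[...,2]<.105);m[:190]=0;m[265:]=0;m[:,:100]=0;m[:,180:]=0
v,u=np.nonzero(m);P=np.array([onplane("top",(a,b),.0895) for a,b in zip(u,v)])[:,:2];c=cv2.minEnclosingCircle((P*1000).astype(np.float32));print("jar lid",c,P.mean(0),np.median(C[m][:,2]))
p,d=read_camera("side");cv2.imwrite("pics/s30.png",cv2.resize(p[110:240,180:340],None,fx=5,fy=5,interpolation=cv2.INTER_CUBIC))
E
```

```text
time_s: 41.5
tcp_pos: [0.4399, -0.0057, 0.3663]
eef_rot: [0.037, 0.999, -0.001, -0.001]
contact_force: [1.4, 0.1, -0.2]
opening: 0.0006
time_s: 42.0
tcp_pos: [0.4244, -0.2023, 0.3671]
eef_rot: [0.04, 0.999, -0.002, -0.001]
contact_force: [1.6, 1.6, -0.0]
opening: 0.0003
t 42.0 tcp [ 0.4244 -0.2023  0.3671] yaw_y 85.37 z [-0.002 -0.004 -1.   ] F [ 1.6  1.6 -0. ] op 0.0003 j [ 0.02  0.19  0.4   2.04 -0.09  0.93  1.96]
mat 0.81 [140.2, 229.7] [0.5366 0.325  0.0025]
mat 0.71 [217.7, 212.4] [0.5907 0.1125 0.0025]
jar 0.85 [139.4, 230.5] [0.5343 0.3271 0.0025]
jar lid ((537.6817016601562, 321.34124755859375), 37.92594528198242) [0.53668059 0.32147093] 0.08756256415755641
```

View pics/t30c.png

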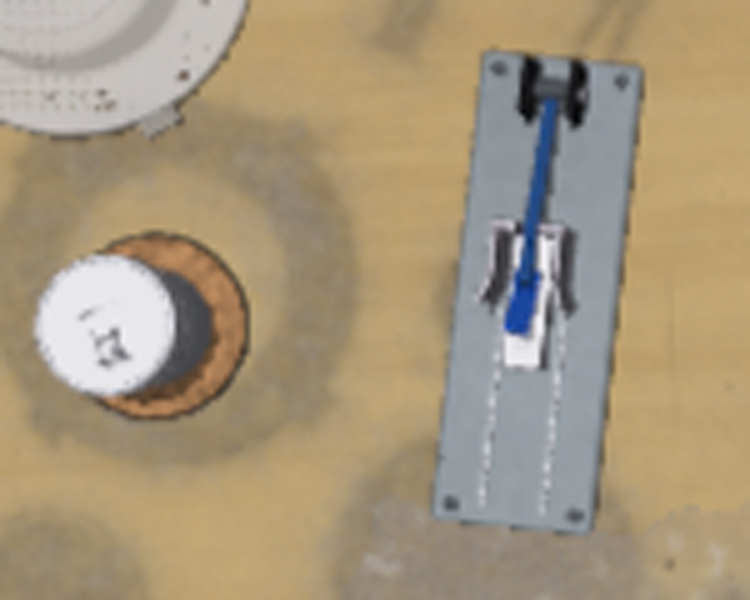

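View pics/s30.png

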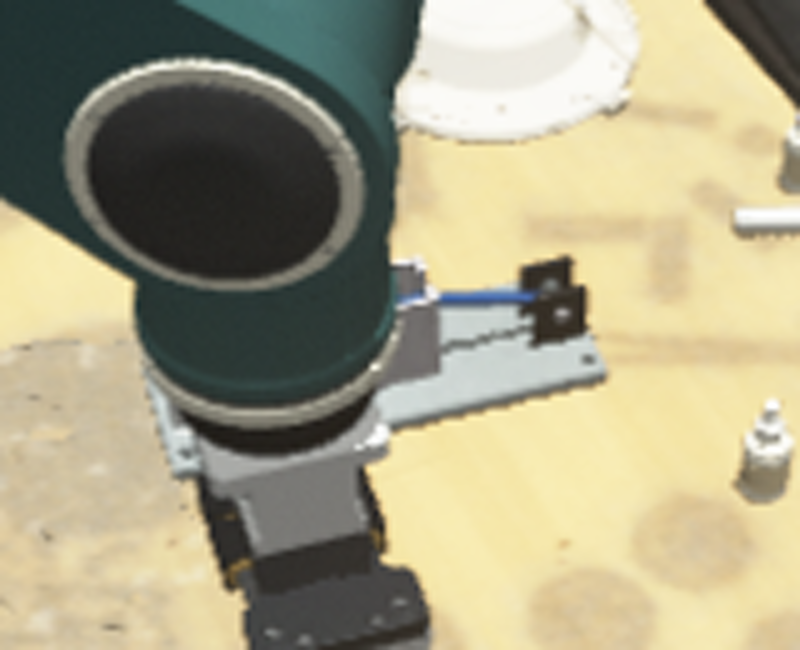

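View pics/t30.png

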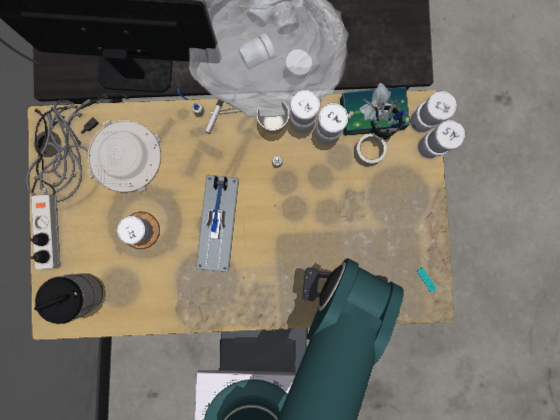

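```bash
python3 - <<'E'
from h import *
print(env.close_job())
E
```

```text
the job is handed in; nothing more can be done
None
```

The jar stands upright on the cork mat, and all four white test cards found on the desk are filed in the holder. I handed the job in at about 42 s.

- **Jar:** I moved it first, before touching any card. The last overhead picture puts its lid about 3 mm from the mat's centre, at the right height for a jar standing upright.
- **Cards:** I slid each card in at pile height until the force at the stop reached 11 to 14 N. I then pressed the whole pile from behind with the shut fingers, and it met a firm stop at about 13 N. The pictures show four straight, aligned cards under the raised blue arm.
- **Other things:** The bottle was not touched and still stands. The turquoise look-alike was left where it was.

**Checks that disagreed or fell short:**
- The cameras differed by 3 to 8 mm across the desk for the jar, mat and holder. I settled each with close wrist-camera views.
- The final push also showed about 9 N upward on the fingers, which I did not explain.
- In the last side picture the robot's own arm hid the pile. The side check of it is from just before that final push; the overhead check is from after it.

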